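# Load, latch and power a burn-in fixture

### The job

Set up the next burn-in run: slide the orange supply's fader fully back to off, lay every cream-lidded module flat in a nest of its own on the test fixture (fill the nests in turn from the bar's pivot, leaving no gap), swing the hold-down bar fully closed over them and push the lock pin fully home, down through the latch and the bar's eye. Only when the bar is pinned, slide the fader up to the line for the number of modules loaded (one line per module, counted from the red off line). Leave the red-lidded reject, the multimeter and the tape where they are.

Things in the scene. Friction and masses are not known exactly. Their poses are not given: they have to be found in the camera images.
- fixture: test fixture, fixed: black ribbed plate 160 (x) x 380 (y) x 20 mm high; origin at the centre of its underside, z up. On its centre line from y +150 to -150 mm: the bar's pivot post, nests 1 to 4, and the aluminium clevis latch (38 mm along x, 30 along y, top 77.5 mm above the bench, open to +x, back wall on its -x side)
- park (a point): mouth of the hole where the pin is parked at the start, upright, collar on the mouth: top of a grey block 26 x 26 mm, 64 mm above the bench, 58 mm to the -x side of the latch; axes as the fixture. The pin lifts straight out, about 42 mm up
- nest1 (a point): centre of the floor of nest 1, 20 mm above the bench, axes as the fixture (y +87 mm on it). Frame 41 (x) x 53 mm (y) inside, walls 8 mm high, for one module laid flat with its x along the fixture's x, either way round. A seated module stands 34 mm above this floor, 2 mm below the closed bar
- nest2 (a point): centre of the floor of nest 2, 20 mm above the bench, axes as the fixture (y +29 mm on it). Frame 41 (x) x 53 mm (y) inside, walls 8 mm high, for one module laid flat with its x along the fixture's x, either way round. A seated module stands 34 mm above this floor, 2 mm below the closed bar
- nest3 (a point): centre of the floor of nest 3, 20 mm above the bench, axes as the fixture (y -29 mm on it). Frame 41 (x) x 53 mm (y) inside, walls 8 mm high, for one module laid flat with its x along the fixture's x, either way round. A seated module stands 34 mm above this floor, 2 mm below the closed bar
- nest4 (a point): centre of the floor of nest 4, 20 mm above the bench, axes as the fixture (y -87 mm on it). Frame 41 (x) x 53 mm (y) inside, walls 8 mm high, for one module laid flat with its x along the fixture's x, either way round. A seated module stands 34 mm above this floor, 2 mm below the closed bar
- bar (a joint): angle of the steel hold-down bar about its upright pivot (rad): 0 = fully closed, at its stop, over the nests with its eye in the clevis; grows as the free end swings to the fixture's +x side (1.6 at most). Stays where left; friction 0.10 N m. Bar 16 mm wide, 56 to 68 mm above the bench; eye with an 11.5 mm hole 300 mm from the pivot
- pivot (a point): axis of the bar's pivot, at the bar's underside, axes as the fixture
- bar_knob (a point): centre of the top of the bar's upright round blue knob, 18 mm diameter, 32 mm tall, 92 mm from the pivot along the bar, top 100 mm above the bench. To swing the bar, pinch the knob from above and move it along its arc about the pivot
- latch (a point): mouth of the pin hole, on the upper face of the clevis, 77.5 mm above the bench, axes as the fixture. The hole goes straight down, 11 mm diameter, through the upper jaw (8 mm), the bar's eye (when the bar is closed) and into the lower jaw; over 45 mm deep in all
- pin: lock pin, 72 mm long, 0.05 kg: steel shank 8 mm diameter and 40 mm long with a tapered tip, then a collar 18 mm diameter and 4 mm thick, then a red round grip 14 mm diameter and 28 mm long. Origin at the tip of the shank, z from tip to grip. Fully home, the collar rests on the clevis, tip 40 mm below the mouth
- supply: orange bench supply, fixed, 240 (x) x 150 mm (y), grey panel 60 mm above the bench, meter hump from x +65 mm on, up to 102 mm high. Origin: centre of its underside, z up. The fader slides along its x at y -22 mm. Red off line at x -78 mm, then four white lines 24 mm apart towards +x, with 1, 2, 3, 4 dots, for 1 to 4 modules
- fader (a joint): position of the supply's fader (m): 0 = off, against its end stop; 0.024, 0.048, 0.072, 0.096 = lines 1, 2, 3, 4; at most 0.100. Grows towards the supply's +x; friction 1.5 N; stays where left
- fader_top (a point): centre of the top of the black fader cap, 18 mm long (along the travel), 24 mm wide (across), 30 mm tall, top 91 mm above the bench; a white line across it shows its centre
- mod1: test module, a brown potted box with a cream lid, 34 (its x) x 46 (its y) x 34 mm high, 0.09 kg; origin at the centre of its underside, z up. Between 2 and 4 of them are present; an absent one reads None
- mod2: test module, a brown potted box with a cream lid, 34 (its x) x 46 (its y) x 34 mm high, 0.09 kg; origin at the centre of its underside, z up. Between 2 and 4 of them are present; an absent one reads None
- mod3: test module, a brown potted box with a cream lid, 34 (its x) x 46 (its y) x 34 mm high, 0.09 kg; origin at the centre of its underside, z up. Between 2 and 4 of them are present; an absent one reads None
- mod4: test module, a brown potted box with a cream lid, 34 (its x) x 46 (its y) x 34 mm high, 0.09 kg; origin at the centre of its underside, z up. Between 2 and 4 of them are present; an absent one reads None
- reject: a rejected module: same size and shape as the others but with a red lid; it stays on the bench. Origin at the centre of its underside
- multimeter: yellow handheld multimeter lying on the bench, 66 (x) x 126 (y) x 34 mm (41 mm at its dial); origin at the centre of its underside. To be left alone
- tape: roll of tape lying flat, 64 mm diameter, 19 mm high; origin at the centre of its underside. To be left alone

How it is judged:
By the outcome, as a careful person would: the job done as asked, in the order asked, and still so for the second after the job is handed in, with the robot touching nothing.
Of mod1, mod2, mod3, mod4 only 2 to 4 are there at a start; the rules pass over those that are not, and their reading is None.
At some moment in a run one of mod1, mod2, mod3, mod4 may be knocked a few centimetres aside while the robot is not near it.
It also fails if it takes over 210 s, if anything falls off the work surface, if the arm or the gripper's body presses on something with over 40 N, if the wrist force passes 120 N, or if a joint passes its speed limit or range.

### The arm

A 6-joint arm with a two-finger parallel gripper is mounted at the origin on the work surface. World frame = base frame: x ahead of the robot, y to its left, z up, the work surface at z = 0. Lengths are in m, angles in rad, forces in N, time in s.
With the tool pointing down it reaches from about 0.25 to 0.775 m from the base axis. Payload 8.9 kg.
Tool frame: the origin (TCP) lies at the very end of the fingers, on their centre line; the grasp point (between the pads) lies 19 mm behind it; z points along the fingers, y is the line along which they close (so a half turn about z gives the same grasp; the last joint's range is limited). The gripper opens to 85 mm and grips with 20 to 120 N. Pads are 22 mm wide; open, the fingers measure 114 mm over their backs; the gripper's body (76 mm by 85 mm) begins 54 mm behind the grasp point. The pads swing forward as they close: fully open they stand 13 mm farther back than shut.
Start: joints at [1.055, 0.291, -0.153, 1.127, 0, 1.431], TCP at [0.193, 0.488, 0.231] pointing down, gripper open.
Joint ranges: [-2.52, 2.52], [-0.91, 1.74], [-1.3, 1.37], [-1.96, 2.02], [-1.52, 1.47], [-3.14, 3.14]. Speed limits (rad/s): [2.22, 2.22, 2.79, 3.14, 3.14, 3.14].

### API

Orientations are given as a unit quaternion [x, y, z, w].
In Python, from plant import bot gives the robot as it stands.
- The arm moves only by the tool apply_moves, never from a script. Its argument "rows" is a list of rows, each a list of 6 numbers: the shift along the tool's x, y, z each as a share of 0.1 m, from -1 to 1, then the turn, a rotation vector about the tool's x, y, z each as a share of 360 degrees, from -1 to 1. In form: [[x, y, z, ax, ay, az], ...]. A call has 1 to 5 rows; each row is the pose to reach, as a shift and turn from the pose commanded when the call began, along the tool's axes at that moment, turning the shorter way round; what a row does not reach only later rows make up. A row lasts 1/8 s, in which the tool goes at most 62.5 mm and 10.7 degrees, less where a joint would pass 70% of its speed; a pose out of reach is approached as far as the arm can. A call with a number of a shift or a turn outside -1 to 1 is refused whole. A call with a gripper value outside its range is refused whole. "claw" is the opening, from -1 (shut) to 1 (fully open), set as the call begins (left out, the last holds). The fingers move at their own pace and stop on an object; "grip_force" is the grip in N (left out, the last holds). Time passes only in rows, so rows that repeat a pose let the fingers close. It gives the time, the measured TCP pose, the force, the opening and the grip force at its end, in the units of the state.
- bot.state(): the state, without advancing time (a new reading comes with each control period).
- bot.grab_frame(name): name is "scene" or "top"; returns a dict with "img" (400x640x3 uint8, red, green, blue), "K" (3x3 intrinsics, pixels), "D" ([k1, k2, p1, p2, k3] as OpenCV has them; the pictures are not rectified), "R" (3x3) and "t" (3): a world point X has camera coordinates R X + t. Camera axes: x right, y down, z forward; pixel columns grow to the right and rows downward; lengths in m; the calibration is good to about 2 mm. A picture is of the moment at which its call begins. There is no depth.
- bot.job_done(): hands the job in; it is judged then, once.
The state is a dict: "clock": time; "joint_positions": joint angles; "joint_velocities": joint speeds; "tau": joint torques, N m; "ee_pos": TCP position; "tool_rot": TCP orientation; "wrist_force": force on the tool from outside, world axes, zero at the start; "ft_torque": the same for the moment, N m; "finger_gap": opening from 0.0 (shut) to 1.0 (fully open); "finger_force": force on a finger pad.
Only numpy, scipy, OpenCV 4.12 (cv2) and the standard library are available. Lean on these libraries where they do the work, as an engineer would, in place of code of your own. Each camera call takes 0.05 s, during which the arm holds its last target. There are 200 camera calls.

## Working session

There is one attempt and no reset: what is moved stays moved. The work goes in short steps, Python scripts to look and compute and a tool call to move; the robot and the scene stay as the last step left them, time stands still between calls to the robot, and variables do not carry over. Pictures are saved under pics/ and viewed, at most 14 in all, crops included, and the job is handed in when it is done.

Besides the shell and the picture viewer there is one more tool, called after "Request:" by a JSON object that holds its "fn" and its "kwargs". apply_moves: Moves the arm, as the interface text tells. Shift numbers are shares of 0.1 m and turn numbers shares of 360 degrees, none past 1 either way. Its arguments: {"type":"object","properties":{"rows":{"type":"array"},"claw":{"type":"number"},"grip_force":{"type":"number"}},"required":["rows"]}

```bash
mkdir -p pics; ls; cat > look.py <<'E'
import cv2,numpy as np,sys
from plant import bot
def save(n):
    for c in ("scene","top"):
        f=bot.grab_frame(c); np.savez(f"pics/{c}_{n}.npz",**f)
        cv2.imwrite(f"pics/{c}_{n}.png",f["img"][:,:,::-1])
if __name__=="__main__":
    save(sys.argv[1]); s=bot.state(); print({k:np.round(s[k],3) for k in s})
E
python3 look.py a; python3 -c "
import numpy as np
for c in('scene','top'):
    f=np.load(f'pics/{c}_a.npz');print(f['K'],f['D'],-f['R'].T@f['t'],f['R'])"
```

```text
pics
{'clock': np.float64(0.1), 'joint_positions': array([ 1.055,  0.291, -0.154,  1.127,  0.   ,  1.432]), 'joint_velocities': array([-0.   , -0.001,  0.001,  0.001, -0.001, -0.001]), 'tau': array([ 2.0000e-03, -5.3798e+01,  3.3192e+01,  9.0000e-03, -0.0000e+00,
        0.0000e+00]), 'ee_pos': array([0.193, 0.488, 0.231]), 'tool_rot': array([ 0.187,  0.982, -0.001, -0.   ]), 'wrist_force': array([-0.236,  0.062,  0.118]), 'ft_torque': array([-0.017,  0.02 , -0.026]), 'finger_force': np.float64(0.0), 'finger_gap': np.float64(1.0)}
[[483.31968151   0.         317.63175221]
 [  0.         483.31968151 200.44512554]
 [  0.           0.           1.        ]] [0.04471146 0.         0.         0.         0.        ] [0.98880263 0.57739996 0.88479686] [[-0.77412012  0.63302562 -0.00407368]
 [ 0.4570455   0.55444029 -0.69548931]
 [-0.43800394 -0.54025413 -0.7185249 ]]
[[418.82767507   0.         322.05176942]
 [  0.         418.82767507 199.7720883 ]
 [  0.           0.           1.        ]] [-0.07502169  0.          0.          0.          0.        ] [ 0.30549283 -0.0075168   1.23120127] [[-0.02868581 -0.99948427 -0.0144334 ]
 [-0.98463486  0.03074198 -0.17189857]
 [ 0.17225363  0.00928058 -0.98500891]]
```

View pics/top_a.png

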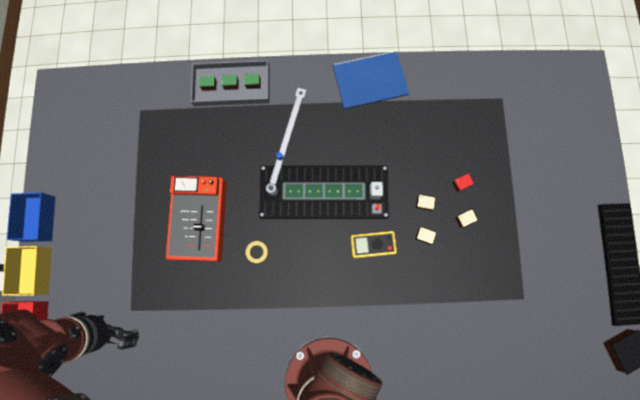

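View pics/scene_a.png

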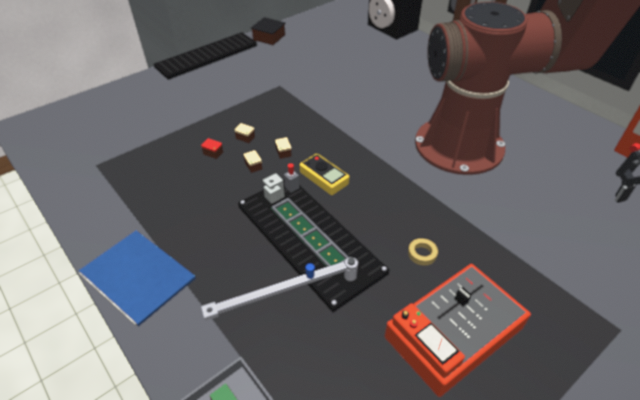

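```bash
python3 -c "
import cv2
a=cv2.imread('pics/top_a.png')
cv2.imwrite('pics/c1.png',cv2.resize(a[80:270,160:420],None,fx=3,fy=3,interpolation=2)[:570])
b=cv2.imread('pics/scene_a.png')
cv2.imwrite('pics/c2.png',cv2.resize(b[110:400,195:535],None,fx=2,fy=2,interpolation=2))"
```

```text
(no output)
```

View pics/c1.png

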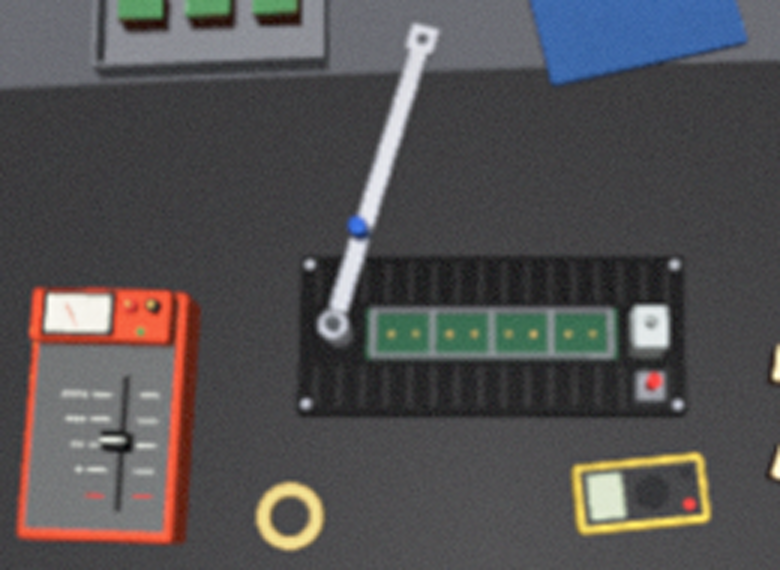

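View pics/c2.png

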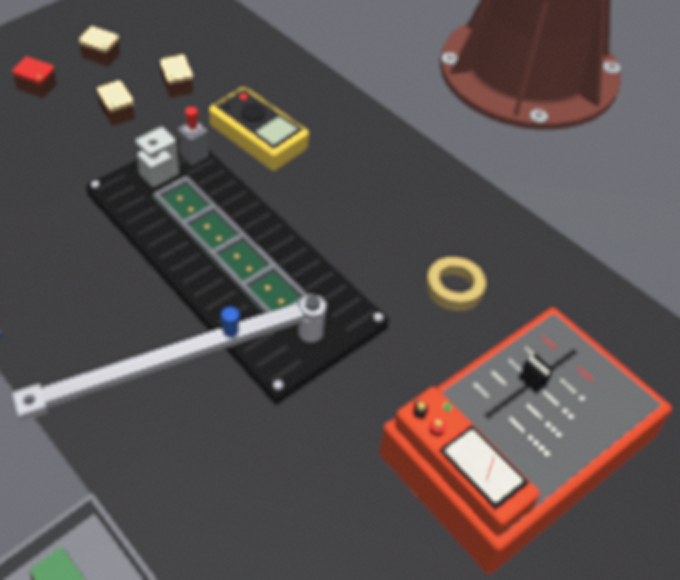

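```bash
cat > geo.py <<'E'
import cv2,numpy as np
def load(c,n): 
    f=dict(np.load(f'pics/{c}_{n}.npz')); f['hsv']=cv2.cvtColor(f['img'],cv2.COLOR_RGB2HSV); return f
def ray(f,p):
    u=cv2.undistortPoints(np.array(p,float).reshape(-1,1,2),f['K'],f['D']).reshape(-1,2)
    d=np.c_[u,np.ones(len(u))]@f['R']; return -f['R'].T@f['t'],d
def plane(f,p,z):
    o,d=ray(f,p); return o+d*((z-o[2])/d[:,2])[:,None]
def proj(f,X):
    return cv2.projectPoints(np.array(X,float).reshape(-1,1,3),cv2.Rodrigues(f['R'])[0],f['t'],f['K'],f['D'])[0].reshape(-1,2)
def tri(fs,ps):
    A=np.zeros((3,3));b=np.zeros(3)
    for f,p in zip(fs,ps):
        o,d=ray(f,[p]);d=d[0]/np.linalg.norm(d[0]);M=np.eye(3)-np.outer(d,d);A+=M;b+=M@o
    return np.linalg.solve(A,b)
def mask(f,lo,hi): return cv2.inRange(f['hsv'],np.array(lo),np.array(hi))
def blobs(m,amin=15):
    cs,_=cv2.findContours(m,cv2.RETR_EXTERNAL,cv2.CHAIN_APPROX_NONE)
    return [c for c in cs if cv2.contourArea(c)>=amin]
def bright(f,p,r=4,thr=30):
    x,y=map(int,np.round(p)); g=f['img'][y-r:y+r+1,x-r:x+r+1].sum(2)/3.; w=np.clip(g-np.median(g)-thr,0,None)
    yy,xx=np.mgrid[y-r:y+r+1,x-r:x+r+1]; return np.array([(xx*w).sum(),(yy*w).sum()])/w.sum()
CREAM=([15,40,170],[35,140,255])
def lids(f,z=.034,C=CREAM,amin=40):
    out=[]
    for c in blobs(mask(f,*C),amin):
        P=plane(f,c.reshape(-1,2),z)
        (cx,cy),(w,h),a=cv2.minAreaRect((P[:,:2]*1000).astype(np.float32))
        if h<w:a,w,h=a+90,h,w   # a = angle of the short (w) side
        out.append((np.round([cx,cy,w,h]).tolist(),round((a+90)%180-90,1),c.reshape(-1,2).mean(0).round().tolist()))
    return out
E
python3 - <<'E'
from geo import *
T,S=load('top','a'),load('scene','a')
for n,f in(('T',T),('S',S)):
    print(n,'lids');[print(' ',l) for l in lids(f)]
    print('blue',[c.reshape(-1,2).mean(0).round(1) for c in blobs(mask(f,[105,150,60],[125,255,255]),5)])
    print('red',[(c.reshape(-1,2).mean(0).round(1),cv2.contourArea(c)) for c in blobs(mask(f,[174,150,120],[180,255,255])|mask(f,[0,150,120],[4,255,255]),3)])
t=[(np.array(p)/3+(160,80)) for p in((309,264),(675,264),(678,404),(306,404))]
t=[bright(T,p) for p in t]; P=plane(T,t,.021); print('screwsT',P.round(4).tolist())
s=[(np.array(p)/2+(195,110)) for p in((278,385),(95,184),(380,317))]
s=[bright(S,p) for p in s]; print('screwsS',plane(S,s,.021).round(4).tolist())
def c1(*p):return np.array(p)/3+(160,80)
def c2(*p):return np.array(p)/2+(195,110)
for nm,a,b in(('eye',(422,39),(29,399)),('latch',(651,322),(154,143)),('knobtop',(357,226),(230,313)),('pivot',(332,323),(313,302)),('pintop',(653,380),(192,111)),('fader',(115,440),(538,364))):
    print(nm,tri((T,S),(c1(*a),c2(*b))).round(4))
E
```

```text
T lids
  ([371.0, 195.0, 60.0, 61.0], -1.5, [256.0, 252.0])
  ([403.0, -291.0, 35.0, 46.0], -22.0, [426.0, 235.0])
  ([450.0, -415.0, 35.0, 46.0], 23.9, [468.0, 218.0])
  ([500.0, -298.0, 35.0, 46.0], -11.4, [426.0, 202.0])
blue [array([ 30.7, 217.2]), array([278.5, 155.3]), array([370. ,  80.1])]
red [(array([ 16.1, 305.4]), 156.0), (array([389.5, 247.5]), 7.0), (array([377.4, 206.7]), 6.5), (array([202.9, 182.1]), 7.0), (array([463.4, 181.4]), 169.5)]
S lids
  ([385.0, 204.0, 59.0, 62.0], 50.6, [423.0, 249.0])
  ([503.0, -301.0, 35.0, 50.0], -11.8, [252.0, 157.0])
  ([406.0, -294.0, 35.0, 50.0], -21.8, [283.0, 143.0])
  ([453.0, -418.0, 38.0, 49.0], 23.3, [244.0, 129.0])
blue [array([309.5, 268.9]), array([137.9, 275.5])]
red [(array([412.8, 324.2]), 29.0), (array([509.7, 296.4]), 41.5), (array([482.2, 272.8]), 6.0), (array([475.8, 268. ]), 8.0), (array([290.3, 167.3]), 24.5), (array([316.3, 157.9]), 5.5), (array([636. , 145.1]), 35.5), (array([211.2, 144.3]), 140.5)]
screwsT [[0.62, 0.178, 0.021], [0.6081, -0.1841, 0.021], [0.4681, -0.1797, 0.021], [0.4802, 0.1824, 0.021]]
screwsS [[0.6212, 0.1742, 0.021], [0.6091, -0.1886, 0.021], [0.4806, 0.1786, 0.021]]
eye [0.835  0.0568 0.0655]
latch [ 0.5389 -0.1527  0.0732]
knobtop [0.6357 0.1192 0.0969]
pivot [0.5486 0.1473 0.0706]
pintop [ 0.4812 -0.1497  0.0942]
fader [0.4406 0.3479 0.0879]
```

```bash
cat > go.py <<'E'
import sys,numpy as np
from plant import bot
from scipy.spatial.transform import Rotation as R
# args: x y z(mm) yaw(deg of tool y in world) -> shares for the move
x,y,z,yaw=map(float,sys.argv[1:5]); s=bot.state()
Rt=R.from_quat(s['tool_rot']); a=np.radians(yaw); 
yt=np.array([np.cos(a),np.sin(a),0]); zt=np.array([0,0,-1.]); G=R.from_matrix(np.c_[np.cross(yt,zt),yt,zt])
d=Rt.inv().apply(np.array([x,y,z])/1000-s['ee_pos'])/0.1; r=(Rt.inv()*G).as_rotvec()/(2*np.pi)
print('ee',(s['ee_pos']*1000).round(1),'shift',d.round(3),'turn',r.round(4),'t',round(float(s['clock']),2))
E
python3 - <<'E'
from geo import *
T,S=load('top','a'),load('scene','a')
def c1(*p):return np.array(p)/3+(160,80)
def c2(*p):return np.array(p)/2+(195,110)
a=plane(T,[c1(126,376),c1(117,510)],.0605);b=plane(S,[c2(487,416),c2(576,350)],.0605)
for q in(a,b): d=q[0]-q[1];print('slot',q.round(4).tolist(),np.degrees(np.arctan2(d[1],d[0])),np.linalg.norm(d))
for f,r in((T,[c1(95,496),c1(143,496)]),(S,[c2(548,342),c2(585,374)])): q=plane(f,r,.0605);print('red',q.round(4).tolist())
for f,r in((T,c1(115,440)),(S,c2(538,364))): print('fader',plane(f,[r],.091).round(4))
for f,r in((T,c1(651,322)),(S,c2(154,143))): print('latch',plane(f,[r],.0775).round(4))
for f,r in((T,c1(357,226)),(S,c2(230,313))): print('knob',plane(f,[r],.100).round(4))
for f,r in((T,c1(653,380)),(S,c2(192,111))): print('pin',plane(f,[r],.096).round(4))
E
python3 go.py 439 348 200 -1.9
```

```text
slot [[0.5048, 0.3473, 0.0605], [0.3777, 0.3536, 0.0605]] -2.8236436597547274 0.12727269762355886
slot [[0.506, 0.3465, 0.0605], [0.3793, 0.3532, 0.0605]] -3.013041912257623 0.12689049632488594
red [[0.3913, 0.3749, 0.0605], [0.3902, 0.329, 0.0605]]
red [[0.3932, 0.3294, 0.0605], [0.3955, 0.3762, 0.0605]]
fader [[0.4401 0.3472 0.091 ]]
fader [[0.4429 0.3486 0.091 ]]
latch [[ 0.5379 -0.152   0.0775]]
latch [[ 0.5414 -0.1491  0.0775]]
knob [[0.6335 0.1201 0.1   ]]
knob [[0.6382 0.1196 0.1   ]]
pin [[ 0.4801 -0.1487  0.096 ]]
pin [[ 0.483 -0.149  0.096]]
ee [193.  487.8 230.8] shift [-2.802 -0.394  0.308] turn [-2.000e-04  1.000e-04  1.953e-01] t 0.1
```

Request:
{"fn": "apply_moves", "kwargs": {"rows": [[-1, -0.3, 0, 0, 0, 0.14], [-1, -0.3, 0, 0, 0, 0.14], [-1, -0.3, 0, 0, 0, 0.14], [-1, -0.3, 0, 0, 0, 0.14], [-1, -0.3, 0, 0, 0, 0.14]], "claw": 0}}

```text
clock: 0.72
ee_pos: [0.2751, 0.4232, 0.231]
tool_rot: [0.59, 0.807, -0.0, -0.0]
wrist_force: [0.5, -0.3, -0.5]
finger_gap: 0.499
finger_force: 0.0
```

```bash
python3 go.py 440.5 348.5 150 -2.9
```

```text
ee [275.1 423.2 231. ] shift [-1.214  1.349  0.809] turn [-0.0001  0.0001  0.0572] t 0.72
```

Request:
{"fn": "apply_moves", "kwargs": {"rows": [[-1, 1, 0.5, 0, 0, 0.057], [-1, 1, 0.5, 0, 0, 0.057], [-1, 1, 0.5, 0, 0, 0.057], [-1, 1, 0.5, 0, 0, 0.057]]}}

```text
clock: 1.23
ee_pos: [0.4018, 0.358, 0.1802]
tool_rot: [0.723, 0.691, -0.001, -0.0]
wrist_force: [-0.4, 0.6, 0.2]
finger_gap: 0.499
finger_force: 0.0
```

```bash
python3 go.py 440.5 348.5 110 -2.9
```

```text
ee [401.8 358.  180.2] shift [-0.076  0.392  0.701] turn [-0.0003  0.0002  0.0007] t 1.23
```

Request:
{"fn": "apply_moves", "kwargs": {"rows": [[-0.076, 0.392, 0.4, 0, 0, 0], [-0.076, 0.392, 0.7, 0, 0, 0], [-0.076, 0.392, 0.7, 0, 0, 0]]}}

```text
clock: 1.6
ee_pos: [0.4377, 0.3495, 0.1097]
tool_rot: [0.722, 0.692, -0.002, -0.001]
wrist_force: [-0.1, 0.3, 0.3]
finger_gap: 0.497
finger_force: 0.0
```

```bash
python3 look.py b >/dev/null; python3 -c "
import cv2
a=cv2.imread('pics/top_b.png');b=cv2.imread('pics/scene_b.png')
A=cv2.resize(a[150:280,140:260],None,fx=4,fy=4,interpolation=2)[:520,:400];B=cv2.resize(b[190:320,420:520],None,fx=4,fy=4,interpolation=2)
import numpy as np;cv2.imwrite('pics/c3.png',np.hstack([A,B]))"
```

```text
(no output)
```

View pics/c3.png

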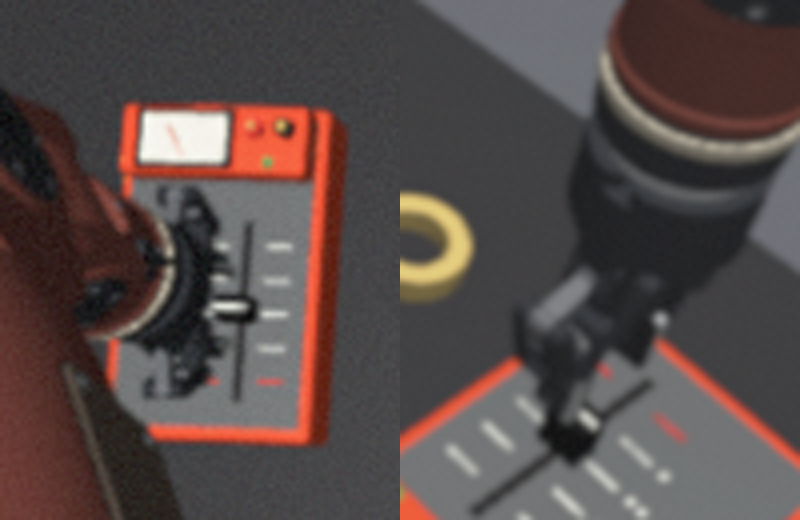

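Request:
{"fn": "apply_moves", "kwargs": {"rows": [[0, 0, 0.2, 0, 0, 0], [0, 0, 0.4, 0, 0, 0], [0, 0, 0.4, 0, 0, 0]]}}

```text
clock: 2.08
ee_pos: [0.4394, 0.3504, 0.0719]
tool_rot: [0.722, 0.692, -0.0, -0.0]
wrist_force: [-0.4, 0.6, 0.5]
finger_gap: 0.499
finger_force: 0.0
```

Request:
{"fn": "apply_moves", "kwargs": {"rows": [[0, 0, 0, 0, 0, 0], [0, 0, 0, 0, 0, 0], [0, 0, 0, 0, 0, 0], [0, 0, 0, 0, 0, 0]], "claw": -1, "grip_force": 20}}

```text
clock: 2.58
ee_pos: [0.4408, 0.3508, 0.073]
tool_rot: [0.722, 0.691, 0.001, 0.0]
wrist_force: [-1.2, 0.2, 7.7]
finger_gap: 0.207
finger_force: 24.7
```

Request:
{"fn": "apply_moves", "kwargs": {"rows": [[0, -0.1, 0, 0, 0, 0], [0, -0.2, 0, 0, 0, 0], [0, -0.3, 0, 0, 0, 0], [0, -0.4, 0, 0, 0, 0], [0, -0.4, 0, 0, 0, 0]]}}

```text
clock: 3.2
ee_pos: [0.4003, 0.353, 0.073]
tool_rot: [0.722, 0.692, 0.002, -0.0]
wrist_force: [-1.0, 0.7, 8.5]
finger_gap: 0.204
finger_force: 24.8
```

Request:
{"fn": "apply_moves", "kwargs": {"rows": [[0, -0.04, -0.02, 0, 0, 0], [0, -0.08, -0.02, 0, 0, 0], [0, -0.08, -0.02, 0, 0, 0]]}}

```text
clock: 3.58
ee_pos: [0.3927, 0.3533, 0.0733]
tool_rot: [0.722, 0.692, 0.001, -0.0]
wrist_force: [5.3, 7.1, -13.4]
finger_gap: 0.208
finger_force: 22.2
```

Request:
{"fn": "apply_moves", "kwargs": {"rows": [[0, -0.02, 0, 0, 0, 0], [0, -0.03, 0, 0, 0, 0], [0, -0.03, 0, 0, 0, 0]]}}

```text
clock: 3.95
ee_pos: [0.3924, 0.3533, 0.0733]
tool_rot: [0.723, 0.691, 0.003, 0.001]
wrist_force: [16.6, 5.2, -21.7]
finger_gap: 0.21
finger_force: 21.3
```

Request:
{"fn": "apply_moves", "kwargs": {"rows": [[0, 0.025, 0.02, 0, 0, 0], [0, 0.025, 0.02, 0, 0, 0]]}}

```text
clock: 4.2
ee_pos: [0.3932, 0.3534, 0.073]
tool_rot: [0.723, 0.691, 0.002, 0.0]
wrist_force: [1.6, 0.6, 8.1]
finger_gap: 0.206
finger_force: 25.0
```

Request:
{"fn": "apply_moves", "kwargs": {"rows": [[0, 0, 0, 0, 0, 0], [0, 0, 0, 0, 0, 0], [0, 0, 0, 0, 0, 0]], "claw": 0}}

```text
clock: 4.58
ee_pos: [0.3912, 0.352, 0.0712]
tool_rot: [0.722, 0.691, -0.0, -0.0]
wrist_force: [-0.1, -0.0, -0.1]
finger_gap: 0.498
finger_force: 0.0
```

Request:
{"fn": "apply_moves", "kwargs": {"rows": [[0, 0, -0.4, 0, 0, 0], [0, 0, -0.8, 0, 0, 0], [-0.6, 0.1, -1, 0, 0, 0], [-1, 0.2, -1, 0, 0, 0], [-1, 0.2, -1, 0, 0, 0]]}}

```text
clock: 5.2
ee_pos: [0.4074, 0.2493, 0.1716]
tool_rot: [0.724, 0.69, -0.0, 0.0]
wrist_force: [-1.1, -0.2, -0.2]
finger_gap: 0.503
finger_force: 0.0
```

```bash
python3 go.py 404.5 -292.5 120 -22
```

```text
ee [407.4 249.3 171.6] shift [-5.413  0.225  0.518] turn [0.0001 0.0001 0.0536] t 5.2
```

Request:
{"fn": "apply_moves", "kwargs": {"rows": [[-1, 0.1, 0, 0, 0, 0], [-1, 0.1, 0, 0, 0, 0]], "claw": 0.6}}

```text
clock: 5.45
ee_pos: [0.4123, 0.1501, 0.1711]
tool_rot: [0.722, 0.692, -0.0, -0.0]
wrist_force: [-0.7, -0.5, 1.0]
finger_gap: 0.797
finger_force: 0.0
```

Request:
{"fn": "apply_moves", "kwargs": {"rows": [[-1, 0, 0, 0, 0, 0], [-1, 0, 0, 0, 0, 0]]}}

```text
clock: 5.7
ee_pos: [0.408, 0.0497, 0.1712]
tool_rot: [0.723, 0.691, -0.0, -0.0]
wrist_force: [0.5, -0.1, 0.2]
finger_gap: 0.797
finger_force: 0.0
```

Request:
{"fn": "apply_moves", "kwargs": {"rows": [[-1, 0, 0, 0, 0, 0], [-1, 0, 0, 0, 0, 0]]}}

```text
clock: 5.95
ee_pos: [0.4039, -0.0504, 0.1713]
tool_rot: [0.723, 0.691, 0.0, 0.0]
wrist_force: [0.5, 0.4, -0.2]
finger_gap: 0.801
finger_force: 0.0
```

Request:
{"fn": "apply_moves", "kwargs": {"rows": [[-1, 0, 0, 0, 0, 0], [-1, 0, 0, 0, 0, 0]]}}

```text
clock: 6.2
ee_pos: [0.3998, -0.1506, 0.1713]
tool_rot: [0.723, 0.691, 0.0, 0.0]
wrist_force: [0.5, 0.1, -0.3]
finger_gap: 0.798
finger_force: 0.0
```

```bash
python3 look.py c >/dev/null; python3 go.py 404.5 -292.5 120 -22;python3 - <<'E'
from geo import *
for c in('top','scene'):
    f=load(c,'c'); [print(c,l) for l in lids(f) if l[0][2]<55]
a=cv2.imread('pics/top_c.png');b=cv2.imread('pics/scene_c.png')
A=cv2.resize(a[165:275,150:350],None,fx=4,fy=4,interpolation=2)[:440,:400];B=cv2.resize(b[220:330,420:520],None,fx=4,fy=4,interpolation=2)
cv2.imwrite('pics/c4.png',np.hstack([A,B]))
E
```

```text
ee [ 400.1 -151.4  171.2] shift [-1.407  0.11   0.513] turn [0.0001 0.0001 0.0536] t 6.3
top ([449.0, -416.0, 33.0, 45.0], 23.9, [469.0, 218.0])
scene ([503.0, -301.0, 35.0, 50.0], -11.8, [252.0, 157.0])
scene ([406.0, -294.0, 35.0, 50.0], -21.8, [283.0, 143.0])
scene ([453.0, -418.0, 38.0, 49.0], 23.3, [244.0, 129.0])
```

View pics/c4.png

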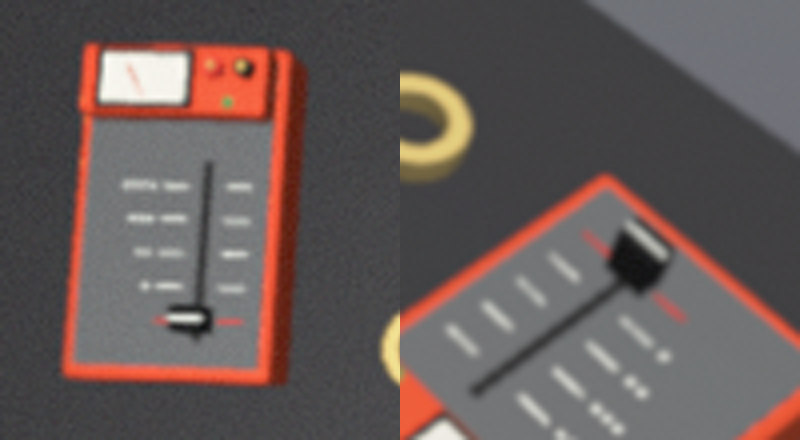

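Request:
{"fn": "apply_moves", "kwargs": {"rows": [[-0.7, 0.05, 0, 0, 0, 0], [-0.7, 0.05, 0, 0, 0, 0]]}}

```text
clock: 6.55
ee_pos: [0.4023, -0.2208, 0.1712]
tool_rot: [0.723, 0.691, -0.0, 0.0]
wrist_force: [-0.1, 0.1, -0.3]
finger_gap: 0.795
finger_force: 0.0
```

Request:
{"fn": "apply_moves", "kwargs": {"rows": [[-0.707, 0.06, 0.5, 0, 0, 0.0536], [-0.707, 0.06, 0.5, 0, 0, 0.0536], [-0.707, 0.06, 0.5, 0, 0, 0.0536], [-0.707, 0.06, 0.5, 0, 0, 0.0536]]}}

```text
clock: 7.05
ee_pos: [0.4047, -0.2883, 0.1216]
tool_rot: [0.827, 0.562, 0.0, -0.0]
wrist_force: [0.5, 0.5, -0.2]
finger_gap: 0.802
finger_force: 0.0
```

```bash
python3 go.py 404.5 -292.5 12 -22
```

```text
ee [ 404.7 -288.3  121.6] shift [-0.041  0.014  1.096] turn [-0.0001 -0.0001  0.0011] t 7.05
```

Request:
{"fn": "apply_moves", "kwargs": {"rows": [[-0.02, 0.01, 0.5, 0, 0, 0], [-0.02, 0.01, 0.75, 0, 0, 0], [-0.02, 0.01, 0.75, 0, 0, 0]]}}

```text
clock: 7.42
ee_pos: [0.4041, -0.29, 0.0458]
tool_rot: [0.827, 0.562, -0.0, -0.001]
wrist_force: [0.4, -0.0, 0.8]
finger_gap: 0.801
finger_force: 0.0
```

```bash
python3 go.py 404.5 -292.5 11 -22
```

```text
ee [ 404.1 -290.    45.8] shift [-0.022  0.014  0.348] turn [-0.0004 -0.0002  0.001 ] t 7.42
```

Request:
{"fn": "apply_moves", "kwargs": {"rows": [[-0.02, 0.01, 0.2, 0, 0, 0], [-0.02, 0.01, 0.35, 0, 0, 0], [-0.02, 0.01, 0.35, 0, 0, 0]]}}

```text
clock: 7.8
ee_pos: [0.4047, -0.2936, 0.0113]
tool_rot: [0.828, 0.561, -0.0, -0.0]
wrist_force: [-0.1, 0.7, -0.0]
finger_gap: 0.803
finger_force: 0.0
```

Request:
{"fn": "apply_moves", "kwargs": {"rows": [[0, 0, 0, 0, 0, 0], [0, 0, 0, 0, 0, 0], [0, 0, 0, 0, 0, 0], [0, 0, 0, 0, 0, 0]], "claw": -1, "grip_force": 30}}

```text
clock: 8.3
ee_pos: [0.4051, -0.2945, 0.0121]
tool_rot: [0.828, 0.561, 0.0, 0.001]
wrist_force: [-0.5, 0.8, 5.8]
finger_gap: 0.391
finger_force: 30.4
```

Request:
{"fn": "apply_moves", "kwargs": {"rows": [[0, 0, -0.5, 0, 0, 0], [0, 0, -1, 0, 0, 0], [0, 0, -1, 0, 0, 0]]}}

```text
clock: 8.68
ee_pos: [0.4068, -0.2962, 0.115]
tool_rot: [0.828, 0.561, 0.001, 0.003]
wrist_force: [-0.2, -0.7, -1.5]
finger_gap: 0.393
finger_force: 30.9
```

```bash
python3 - <<'E'
import numpy as np
c=np.array([544.5,-2.8]);th=np.radians(-1.9);R=np.array([[np.cos(th),-np.sin(th)],[np.sin(th),np.cos(th)]])
for n,y in(('n1',87),('n2',29),('n3',-29),('n4',-87),('latch',-150),('piv',150)): print(n,(c+R@[0,y]).round(1))
E
python3 go.py 547.4 84.2 130 -1.9
```

```text
n1 [547.4  84.2]
n2 [545.5  26.2]
n3 [543.5 -31.8]
n4 [541.6 -89.8]
latch [ 539.5 -152.7]
piv [549.5 147.1]
ee [ 406.8 -296.2  115. ] shift [ 4.053 -0.106 -0.162] turn [ 0.001   0.0006 -0.0553] t 8.68
```

Request:
{"fn": "apply_moves", "kwargs": {"rows": [[0.4, 0, -0.4, 0, 0, 0], [1, 0, -0.4, 0, 0, 0], [1, 0, -0.4, 0, 0, 0]]}}

```text
clock: 9.05
ee_pos: [0.4424, -0.1979, 0.1508]
tool_rot: [0.827, 0.562, 0.0, -0.001]
wrist_force: [0.1, -0.1, -0.8]
finger_gap: 0.391
finger_force: 30.9
```

Request:
{"fn": "apply_moves", "kwargs": {"rows": [[0.5, 0, 0, 0, 0, 0], [1, 0, 0, 0, 0, 0]]}}

```text
clock: 9.3
ee_pos: [0.4789, -0.1081, 0.1504]
tool_rot: [0.829, 0.56, -0.0, -0.0]
wrist_force: [-0.0, -0.1, -1.1]
finger_gap: 0.394
finger_force: 30.9
```

Request:
{"fn": "apply_moves", "kwargs": {"rows": [[0.5, 0, 0, 0, 0, 0], [1, -0.1, 0, 0, 0, 0], [1, -0.1, 0, 0, 0, 0]]}}

```text
clock: 9.68
ee_pos: [0.5067, -0.0096, 0.1502]
tool_rot: [0.827, 0.562, -0.0, -0.001]
wrist_force: [-0.2, -0.5, -1.1]
finger_gap: 0.388
finger_force: 30.9
```

Request:
{"fn": "apply_moves", "kwargs": {"rows": [[0.5, 0, 0, 0, 0, -0.026], [1, 0, 0, 0, 0, -0.055], [1, 0, 0, 0, 0, -0.055], [1, 0, 0, 0, 0, -0.055]]}}

```text
clock: 10.18
ee_pos: [0.5435, 0.0797, 0.1505]
tool_rot: [0.72, 0.694, -0.001, -0.0]
wrist_force: [-0.3, -0.7, -0.8]
finger_gap: 0.391
finger_force: 30.8
```

```bash
python3 go.py 547.4 82.6 60 -1.9; python3 look.py d >/dev/null; python3 go.py 547.4 82.6 60 -1.9; python3 - <<'E'
from geo import *
for c in('top','scene'):
    f=load(c,'d'); [print(c,l) for l in lids(f) if l[0][2]<55]
E
```

```text
ee [543.5  79.7 150.5] shift [0.032 0.039 0.905] turn [-0.0002  0.0001 -0.0006] t 10.18
ee [543.6  79.4 150.9] shift [0.034 0.037 0.909] turn [-0.0001  0.0001 -0.0007] t 10.28
top ([450.0, -415.0, 35.0, 46.0], 23.9, [468.0, 218.0])
top ([500.0, -298.0, 35.0, 46.0], -13.2, [426.0, 202.0])
scene ([460.0, -14.0, 41.0, 51.0], -1.3, [336.0, 210.0])
scene ([503.0, -301.0, 35.0, 50.0], -11.8, [252.0, 157.0])
scene ([453.0, -418.0, 38.0, 49.0], 23.3, [244.0, 129.0])
```

```bash
python3 - <<'E'
from geo import *
f=load('scene','d')
print([l for l in lids(f,.1725)])
for n in 'a':
  for c in('top','scene'):
    f=load(c,n); m=mask(f,[65,80,40],[90,255,160])
    for k in blobs(m,60):
        P=plane(f,k.reshape(-1,2),.0225); (x,y),wh,a=cv2.minAreaRect((P[:,:2]*1000).astype(np.float32))
        print(c,round(x,1),round(y,1),np.round(wh),round(a,1))
E
```

```text
[([483.0, 265.0, 50.0, 51.0], 50.6, [423.0, 249.0]), ([546.0, 82.0, 35.0, 43.0], -1.3, [336.0, 210.0]), ([582.0, -158.0, 30.0, 41.0], -11.8, [252.0, 157.0]), ([540.0, -256.0, 32.0, 41.0], 23.3, [244.0, 129.0])]
top 541.7 -87.9 [47. 33.] 88.2
top 543.5 -30.6 [44. 33.] 88.2
top 545.4 28.3 [44. 33.] 88.2
top 547.2 85.7 [48. 33.] 88.2
top 908.8 284.2 [27. 46.] 5.0
scene 546.6 81.4 [45. 34.] 89.0
scene 544.9 23.6 [46. 33.] 86.1
scene 543.8 -34.9 [44. 32.] 88.1
scene 541.5 -92.9 [44. 33.] 86.1
```

Request:
{"fn": "apply_moves", "kwargs": {"rows": [[0.02, 0.025, 0.5, 0, 0, 0], [0.02, 0.025, 0.9, 0, 0, 0], [0.02, 0.025, 1, 0, 0, 0], [0.02, 0.025, 1, 0, 0, 0]]}}

```text
clock: 10.78
ee_pos: [0.5466, 0.0821, 0.0517]
tool_rot: [0.72, 0.694, -0.0, -0.0]
wrist_force: [-0.4, 0.3, -1.2]
finger_gap: 0.389
finger_force: 30.7
```

Request:
{"fn": "apply_moves", "kwargs": {"rows": [[0, 0, 0.05, 0, 0, 0], [0, 0, 0.11, 0, 0, 0], [0, 0, 0.16, 0, 0, 0], [0, 0, 0.16, 0, 0, 0]]}}

```text
clock: 11.28
ee_pos: [0.5464, 0.0828, 0.035]
tool_rot: [0.719, 0.695, -0.0, -0.0]
wrist_force: [-0.3, 0.1, -1.5]
finger_gap: 0.39
finger_force: 30.8
```

```bash
python3 go.py 546 81 32 -1.9; python3 look.py e | grep -o "wrist.*"; python3 - <<'E'
from geo import *
f=load('scene','e')
print([l for l in lids(f,.054)])
E
```

```text
ee [546.4  82.8  35. ] shift [-0.019 -0.003  0.03 ] turn [-0.0001  0.     -0.0003] t 11.28
wrist_force': array([ 0.807,  0.327, -1.369]), 'ft_torque': array([-0.028,  0.012,  0.027]), 'finger_force': np.float64(30.769), 'finger_gap': np.float64(0.391)}
[([399.0, 212.0, 58.0, 60.0], 50.6, [423.0, 249.0]), ([547.0, 85.0, 33.0, 40.0], -2.4, [335.0, 248.0]), ([515.0, -280.0, 34.0, 48.0], -11.8, [252.0, 157.0]), ([465.0, -394.0, 37.0, 47.0], 23.3, [244.0, 129.0])]
```

Request:
{"fn": "apply_moves", "kwargs": {"rows": [[0, 0, 0.015, 0, 0, 0], [0, 0, 0.03, 0, 0, 0], [0, 0, 0.03, 0, 0, 0]]}}

```text
clock: 11.75
ee_pos: [0.5467, 0.0828, 0.0323]
tool_rot: [0.719, 0.695, -0.0, 0.0]
wrist_force: [-0.6, -0.6, -0.4]
finger_gap: 0.387
finger_force: 30.9
```

Request:
{"fn": "apply_moves", "kwargs": {"rows": [[0, 0, 0, 0, 0, 0], [0, 0, 0, 0, 0, 0], [0, 0, 0, 0, 0, 0]], "claw": 0.4}}

```text
clock: 12.12
ee_pos: [0.5467, 0.0828, 0.0324]
tool_rot: [0.719, 0.695, 0.0, 0.0]
wrist_force: [0.1, -0.3, 1.4]
finger_gap: 0.698
finger_force: 0.0
```

Request:
{"fn": "apply_moves", "kwargs": {"rows": [[0, 0, -0.4, 0, 0, 0], [0, 0, -1, 0, 0, 0], [-0.4, 0, -1, 0, 0, 0], [-1, 0, -1, 0, 0, 0], [-1, 0, -1, 0, 0, 0]]}}

```text
clock: 12.75
ee_pos: [0.5432, -0.0206, 0.1326]
tool_rot: [0.721, 0.693, -0.0, 0.001]
wrist_force: [0.0, 0.4, -0.8]
finger_gap: 0.704
finger_force: 0.0
```

Request:
{"fn": "apply_moves", "kwargs": {"rows": [[-0.5, 0, 0, 0, 0, 0], [-1, 0, 0, 0, 0, 0]]}}

```text
clock: 13.0
ee_pos: [0.5398, -0.1174, 0.1324]
tool_rot: [0.719, 0.695, 0.0, 0.0]
wrist_force: [0.8, 0.4, 0.8]
finger_gap: 0.701
finger_force: 0.0
```

```bash
python3 look.py f >/dev/null;  python3 - <<'E'
from geo import *
for c in('top','scene'):
    f=load(c,'f'); 
    for z in(.034,.054): [print(c,z,l) for l in lids(f,z) if l[0][2]<55]
E
python3 go.py 501.5 -299.5 130 -12
```

```text
top 0.034 ([450.0, -415.0, 35.0, 46.0], 23.9, [468.0, 218.0])
top 0.034 ([500.0, -297.0, 35.0, 46.0], -11.4, [426.0, 202.0])
top 0.034 ([549.0, 86.0, 36.0, 44.0], -1.8, [294.0, 189.0])
top 0.054 ([447.0, -408.0, 34.0, 45.0], 23.9, [468.0, 218.0])
top 0.054 ([497.0, -293.0, 34.0, 45.0], -11.4, [426.0, 202.0])
top 0.054 ([545.0, 85.0, 35.0, 44.0], -1.8, [294.0, 189.0])
scene 0.034 ([538.0, 71.0, 34.0, 49.0], -2.4, [331.0, 247.0])
scene 0.034 ([453.0, -418.0, 38.0, 49.0], 23.3, [244.0, 129.0])
scene 0.054 ([549.0, 83.0, 33.0, 48.0], -2.4, [331.0, 247.0])
scene 0.054 ([465.0, -394.0, 37.0, 47.0], 23.3, [244.0, 129.0])
ee [ 539.9 -120.6  132.3] shift [-1.802 -0.314  0.025] turn [0.0001 0.0002 0.0272] t 13.1
```

Request:
{"fn": "apply_moves", "kwargs": {"rows": [[-0.5, -0.15, 0, 0, 0, 0.012], [-0.95, -0.15, 0, 0, 0, 0.027], [-0.95, -0.15, 0, 0, 0, 0.027]]}}

```text
clock: 13.48
ee_pos: [0.5215, -0.2132, 0.1323]
tool_rot: [0.777, 0.63, 0.0, 0.0]
wrist_force: [-0.1, 1.1, -0.5]
finger_gap: 0.699
finger_force: 0.0
```

Request:
{"fn": "apply_moves", "kwargs": {"rows": [[-0.5, 0, 0, 0, 0, 0], [-0.8, 0, 0, 0, 0, 0], [-0.8, 0, 0.5, 0, 0, 0], [-0.8, 0, 0.7, 0, 0, 0], [-0.8, 0, 0.7, 0, 0, 0]], "claw": 0.6}}

```text
clock: 14.1
ee_pos: [0.5044, -0.2875, 0.0609]
tool_rot: [0.775, 0.632, -0.0, -0.002]
wrist_force: [-0.1, -0.2, 1.0]
finger_gap: 0.8
finger_force: 0.0
```

```bash
python3 go.py 501.5 -299 12 -11.6
```

```text
ee [ 504.4 -287.5   60.9] shift [-0.119 -0.004  0.488] turn [-0.0005 -0.0003 -0.0001] t 14.1
```

Request:
{"fn": "apply_moves", "kwargs": {"rows": [[-0.1, 0, 0.1, 0, 0, 0], [-0.1, 0, 0.3, 0, 0, 0], [-0.1, 0, 0.49, 0, 0, 0], [-0.1, 0, 0.49, 0, 0, 0]]}}

```text
clock: 14.6
ee_pos: [0.5027, -0.2995, 0.0128]
tool_rot: [0.776, 0.631, -0.0, -0.001]
wrist_force: [0.2, -0.1, 0.7]
finger_gap: 0.798
finger_force: 0.0
```

```bash
python3 go.py 501.5 -299 12 -11.6
```

```text
ee [ 502.7 -299.5   12.8] shift [ 0.002 -0.013  0.008] turn [-0.0002 -0.0001 -0.0003] t 14.6
```

Good; grip, lift and carry to nest 2.

Request:
{"fn": "apply_moves", "kwargs": {"rows": [[0, 0, 0, 0, 0, 0], [0, 0, 0, 0, 0, 0], [0, 0, 0, 0, 0, 0], [0, 0, 0, 0, 0, 0]], "claw": -1}}

```text
clock: 15.1
ee_pos: [0.5038, -0.3002, 0.0145]
tool_rot: [0.776, 0.631, 0.0, 0.001]
wrist_force: [-0.4, 0.3, 7.1]
finger_gap: 0.395
finger_force: 31.2
```

Request:
{"fn": "apply_moves", "kwargs": {"rows": [[0, 0, -0.5, 0, 0, 0], [0, 0, -1, 0, 0, 0], [0, 0, -1, 0, 0, 0]]}}

```text
clock: 15.48
ee_pos: [0.5054, -0.3014, 0.1176]
tool_rot: [0.776, 0.631, 0.001, 0.004]
wrist_force: [0.6, 0.0, -0.7]
finger_gap: 0.387
finger_force: 30.5
```

Request:
{"fn": "apply_moves", "kwargs": {"rows": [[0, 0, -0.4, 0, 0, 0], [0.6, 0, -0.4, 0, 0, 0], [1, 0, -0.4, 0, 0, 0], [1, 0, -0.4, 0, 0, 0]]}}

```text
clock: 15.98
ee_pos: [0.5233, -0.1991, 0.1528]
tool_rot: [0.775, 0.632, -0.0, -0.001]
wrist_force: [0.0, 0.8, -1.0]
finger_gap: 0.383
finger_force: 30.5
```

Request:
{"fn": "apply_moves", "kwargs": {"rows": [[0.5, 0, 0, 0, 0, -0.02], [1, 0, 0, 0, 0, -0.0267], [1, 0, 0, 0, 0, -0.0267]]}}

```text
clock: 16.35
ee_pos: [0.5437, -0.1017, 0.1527]
tool_rot: [0.719, 0.695, -0.0, -0.0]
wrist_force: [-0.1, 0.5, -0.8]
finger_gap: 0.392
finger_force: 30.5
```

Request:
{"fn": "apply_moves", "kwargs": {"rows": [[0.5, 0, 0, 0, 0, 0], [1, 0, 0, 0, 0, 0], [1, 0, 0, 0, 0, 0]]}}

```text
clock: 16.73
ee_pos: [0.5472, -0.0024, 0.1529]
tool_rot: [0.719, 0.695, -0.0, -0.0]
wrist_force: [0.3, 0.3, -0.1]
finger_gap: 0.392
finger_force: 30.5
```

```bash
python3 go.py 545.2 26 52 -1.9
```

```text
ee [547.2  -2.4 152.9] shift [ 0.283 -0.029  1.009] turn [-0.0001 -0.     -0.0002] t 16.73
```

Request:
{"fn": "apply_moves", "kwargs": {"rows": [[0.278, -0.02, 0, 0, 0, 0], [0.278, -0.025, 0.5, 0, 0, 0], [0.278, -0.025, 0.9, 0, 0, 0], [0.278, -0.025, 1, 0, 0, 0], [0.278, -0.025, 1, 0, 0, 0]]}}

```text
clock: 17.35
ee_pos: [0.5461, 0.0229, 0.0534]
tool_rot: [0.721, 0.693, -0.0, -0.0]
wrist_force: [0.1, -1.0, 0.0]
finger_gap: 0.392
finger_force: 30.4
```

```bash
python3 go.py 545.2 25.5 35 -1.9; python3 look.py g >/dev/null; python3 - <<'E'
from geo import *
f=load('scene','g')
[print(l) for l in lids(f,.0735)]
[print(l) for l in lids(f,.034)]
E
```

```text
ee [546.1  22.9  53.4] shift [ 0.026 -0.01   0.184] turn [-0.0001  0.     -0.0008] t 17.35
([413.0, 221.0, 56.0, 59.0], 50.6, [423.0, 249.0])
([559.0, 94.0, 33.0, 47.0], -2.4, [331.0, 247.0])
([548.0, 24.0, 33.0, 45.0], -2.7, [317.0, 226.0])
([477.0, -371.0, 36.0, 46.0], 23.3, [244.0, 129.0])
([385.0, 204.0, 59.0, 62.0], 50.6, [423.0, 249.0])
([538.0, 71.0, 34.0, 49.0], -2.4, [331.0, 247.0])
([526.0, -3.0, 35.0, 47.0], -2.7, [317.0, 226.0])
([453.0, -418.0, 38.0, 49.0], 23.3, [244.0, 129.0])
```

Request:
{"fn": "apply_moves", "kwargs": {"rows": [[0.015, -0.01, 0.06, 0, 0, 0], [0.015, -0.01, 0.12, 0, 0, 0], [0.015, -0.01, 0.19, 0, 0, 0], [0.015, -0.01, 0.2, 0, 0, 0], [0.015, -0.01, 0.2, 0, 0, 0]]}}

```text
clock: 18.08
ee_pos: [0.5451, 0.0256, 0.0339]
tool_rot: [0.72, 0.694, 0.0, 0.0]
wrist_force: [-2.8, 0.4, 12.0]
finger_gap: 0.393
finger_force: 32.5
```

Request:
{"fn": "apply_moves", "kwargs": {"rows": [[0, 0, 0, 0, 0, 0], [0, 0, 0, 0, 0, 0], [0, 0, 0, 0, 0, 0]], "claw": 0.4}}

```text
clock: 18.45
ee_pos: [0.5449, 0.0255, 0.0331]
tool_rot: [0.72, 0.694, -0.0, -0.0]
wrist_force: [0.8, 0.5, -0.6]
finger_gap: 0.7
finger_force: 0.0
```

Request:
{"fn": "apply_moves", "kwargs": {"rows": [[0, 0, -0.4, 0, 0, 0], [0, 0, -1, 0, 0, 0], [-0.4, 0, -1, 0, 0, 0], [-1, 0, -1, 0, 0, 0], [-1, 0, -1, 0, 0, 0]]}}

```text
clock: 19.08
ee_pos: [0.5413, -0.0779, 0.1334]
tool_rot: [0.722, 0.692, -0.0, 0.001]
wrist_force: [-0.3, 0.3, 0.6]
finger_gap: 0.704
finger_force: 0.0
```

Request:
{"fn": "apply_moves", "kwargs": {"rows": [[-0.5, 0, 0, 0, 0, 0], [-1, 0, 0, 0, 0, 0]]}}

```text
clock: 19.32
ee_pos: [0.5376, -0.1746, 0.1332]
tool_rot: [0.719, 0.695, 0.0, -0.0]
wrist_force: [1.2, -0.3, -0.0]
finger_gap: 0.703
finger_force: 0.0
```

```bash
python3 look.py h >/dev/null;  python3 - <<'E'
from geo import *
for c in('top','scene'):
    f=load(c,'h'); 
    for z in(.034,.054): [print(c,z,l) for l in lids(f,z) if l[0][2]<55]
E
python3 go.py 451.5 -416.5 130 23.6
```

```text
top 0.034 ([450.0, -415.0, 35.0, 46.0], 23.9, [468.0, 218.0])
top 0.034 ([549.0, 28.0, 33.0, 44.0], -1.8, [314.0, 188.0])
top 0.034 ([549.0, 86.0, 36.0, 44.0], -1.8, [294.0, 189.0])
top 0.054 ([447.0, -408.0, 34.0, 45.0], 23.9, [468.0, 218.0])
top 0.054 ([545.0, 27.0, 32.0, 43.0], -1.8, [314.0, 188.0])
top 0.054 ([545.0, 85.0, 35.0, 44.0], -1.8, [294.0, 189.0])
scene 0.034 ([538.0, 71.0, 34.0, 49.0], -1.9, [332.0, 247.0])
scene 0.034 ([536.0, 11.0, 35.0, 49.0], -1.7, [316.0, 231.0])
scene 0.054 ([549.0, 83.0, 33.0, 48.0], -1.9, [332.0, 247.0])
scene 0.054 ([547.0, 25.0, 34.0, 48.0], -1.7, [316.0, 231.0])
ee [ 537.7 -177.9  133.1] shift [-2.419 -0.765  0.034] turn [ 0.      0.0002 -0.072 ] t 19.43
```

Request:
{"fn": "apply_moves", "kwargs": {"rows": [[-0.5, -0.3, 0, 0, 0, -0.02], [-1, -0.6, 0, 0, 0, -0.05], [-1, -0.6, 0, 0, 0, -0.072], [-1, -0.6, 0, 0, 0, -0.072]], "claw": 0.6}}

```text
clock: 19.92
ee_pos: [0.4738, -0.2715, 0.1331]
tool_rot: [0.547, 0.837, 0.0, -0.0]
wrist_force: [0.3, -0.5, 0.7]
finger_gap: 0.801
finger_force: 0.0
```

```bash
python3 go.py 451.5 -416.5 60 23.6
```

```text
ee [ 473.8 -271.5  133.1] shift [-1.238 -0.788  0.731] turn [ 0.     -0.0001  0.0003] t 19.93
```

Request:
{"fn": "apply_moves", "kwargs": {"rows": [[-0.5, -0.3, 0, 0, 0, 0], [-0.9, -0.6, 0, 0, 0, 0], [-0.9, -0.6, 0, 0, 0, 0]]}}

```text
clock: 20.3
ee_pos: [0.4556, -0.3803, 0.133]
tool_rot: [0.548, 0.836, -0.0, 0.0]
wrist_force: [-0.8, 0.5, -0.1]
finger_gap: 0.801
finger_force: 0.0
```

Request:
{"fn": "apply_moves", "kwargs": {"rows": [[-0.33, -0.18, 0, 0, 0, 0], [-0.33, -0.18, 0.3, 0, 0, 0], [-0.33, -0.18, 0.7, 0, 0, 0], [-0.33, -0.18, 0.7, 0, 0, 0]]}}

```text
clock: 20.8
ee_pos: [0.4515, -0.4123, 0.0607]
tool_rot: [0.546, 0.838, 0.001, -0.003]
wrist_force: [-0.2, 1.0, 0.8]
finger_gap: 0.799
finger_force: 0.0
```

```bash
python3 go.py 451.5 -416.5 12 23.6
```

```text
ee [ 451.5 -412.3   60.7] shift [-0.042 -0.016  0.487] turn [-0.0002 -0.001   0.0005] t 20.8
```

Request:
{"fn": "apply_moves", "kwargs": {"rows": [[-0.03, -0.01, 0.1, 0, 0, 0], [-0.03, -0.01, 0.3, 0, 0, 0], [-0.03, -0.01, 0.49, 0, 0, 0], [-0.03, -0.01, 0.49, 0, 0, 0]]}}

```text
clock: 21.3
ee_pos: [0.4527, -0.4188, 0.0143]
tool_rot: [0.546, 0.838, 0.0, -0.0]
wrist_force: [-0.4, -0.3, -0.1]
finger_gap: 0.797
finger_force: 0.0
```

```bash
python3 go.py 451.5 -416.5 12 23.6
```

```text
ee [ 452.7 -418.8   14.3] shift [ 0.026 -0.002  0.023] turn [-0.     -0.0001  0.0005] t 21.3
```

Request:
{"fn": "apply_moves", "kwargs": {"rows": [[0.02, 0, 0.015, 0, 0, 0], [0.02, 0, 0.015, 0, 0, 0], [0.02, 0, 0.015, 0, 0, 0]]}}

```text
clock: 21.68
ee_pos: [0.4521, -0.4177, 0.0135]
tool_rot: [0.546, 0.838, -0.0, 0.001]
wrist_force: [-0.4, 0.3, -0.8]
finger_gap: 0.799
finger_force: 0.0
```

Request:
{"fn": "apply_moves", "kwargs": {"rows": [[0, 0, 0, 0, 0, 0], [0, 0, 0, 0, 0, 0], [0, 0, 0, 0, 0, 0], [0, 0, 0, 0, 0, 0]], "claw": -1}}

```text
clock: 22.18
ee_pos: [0.4518, -0.4176, 0.013]
tool_rot: [0.546, 0.838, -0.0, 0.0]
wrist_force: [-0.7, 0.5, 3.7]
finger_gap: 0.387
finger_force: 31.3
```

Request:
{"fn": "apply_moves", "kwargs": {"rows": [[0, 0, -0.5, 0, 0, 0], [0, 0, -1, 0, 0, 0], [0, 0, -1, 0, 0, 0]]}}

```text
clock: 22.55
ee_pos: [0.4535, -0.4194, 0.1167]
tool_rot: [0.546, 0.838, -0.001, 0.003]
wrist_force: [-0.7, -0.3, -1.3]
finger_gap: 0.389
finger_force: 30.8
```

Request:
{"fn": "apply_moves", "kwargs": {"rows": [[0, 0, -0.4, 0, 0, 0.03], [0.5, 0.3, -0.4, 0, 0, 0.071], [1, 0.6, -0.4, 0, 0, 0.071], [1, 0.6, -0.4, 0, 0, 0.071]]}}

```text
clock: 23.05
ee_pos: [0.4657, -0.2975, 0.1518]
tool_rot: [0.717, 0.697, 0.0, -0.002]
wrist_force: [0.0, 0.2, -1.5]
finger_gap: 0.395
finger_force: 30.8
```

```bash
python3 go.py 543.3 -32.5 55 -1.9
```

```text
ee [ 465.7 -297.5  151.8] shift [2.668 0.704 0.973] turn [-0.0003 -0.0004  0.0009] t 23.05
```

Request:
{"fn": "apply_moves", "kwargs": {"rows": [[0.5, 0.2, 0, 0, 0, 0], [1, 0.4, 0, 0, 0, 0], [1, 0.4, 0, 0, 0, 0]]}}

```text
clock: 23.42
ee_pos: [0.5099, -0.2003, 0.1518]
tool_rot: [0.716, 0.698, 0.0, -0.001]
wrist_force: [-0.8, -1.9, -1.1]
finger_gap: 0.392
finger_force: 30.7
```

Request:
{"fn": "apply_moves", "kwargs": {"rows": [[0.5, 0.2, 0, 0, 0, 0], [0.95, 0.3, 0, 0, 0, 0], [0.95, 0.3, 0, 0, 0, 0], [0.95, 0.3, 0, 0, 0, 0]]}}

```text
clock: 23.92
ee_pos: [0.542, -0.1099, 0.1522]
tool_rot: [0.718, 0.696, -0.0, -0.0]
wrist_force: [0.3, -0.6, -0.2]
finger_gap: 0.389
finger_force: 30.7
```

```bash
python3 go.py 543.3 -32.5 55 -1.9
```

```text
ee [ 542.  -109.9  152.2] shift [ 0.774 -0.01   0.972] turn [-0.0001  0.0001  0.0004] t 23.93
```

Request:
{"fn": "apply_moves", "kwargs": {"rows": [[0.5, -0.01, 0, 0, 0, 0], [0.774, -0.01, 0.3, 0, 0, 0], [0.774, -0.01, 0.8, 0, 0, 0], [0.774, -0.01, 0.97, 0, 0, 0], [0.774, -0.01, 0.97, 0, 0, 0]]}}

```text
clock: 24.55
ee_pos: [0.5423, -0.0328, 0.0544]
tool_rot: [0.718, 0.696, -0.001, -0.001]
wrist_force: [0.5, 0.8, -0.1]
finger_gap: 0.392
finger_force: 30.7
```

```bash
python3 look.py i >/dev/null; python3 go.py 543.3 -32.5 34 -1.9;  python3 - <<'E'
from geo import *
f=load('scene','i')
[print(l) for l in lids(f,.0765)]
E
```

```text
ee [544.  -32.7  56.3] shift [ 0.002 -0.007  0.223] turn [0.0001 0.     0.0002] t 24.65
([415.0, 222.0, 56.0, 58.0], 50.6, [423.0, 249.0])
([561.0, 96.0, 32.0, 46.0], -1.9, [332.0, 247.0])
([558.0, 40.0, 33.0, 46.0], -1.4, [316.0, 231.0])
([545.0, -31.0, 34.0, 47.0], -2.7, [302.0, 211.0])
```

Request:
{"fn": "apply_moves", "kwargs": {"rows": [[-0.01, -0.005, 0.07, 0, 0, 0], [-0.01, -0.005, 0.14, 0, 0, 0], [-0.01, -0.005, 0.2, 0, 0, 0], [-0.01, -0.005, 0.22, 0, 0, 0], [-0.01, -0.005, 0.22, 0, 0, 0]]}}

```text
clock: 25.28
ee_pos: [0.5429, -0.0324, 0.0337]
tool_rot: [0.718, 0.696, -0.0, -0.0]
wrist_force: [-0.6, -0.0, -0.9]
finger_gap: 0.393
finger_force: 30.7
```

Request:
{"fn": "apply_moves", "kwargs": {"rows": [[0, 0, 0, 0, 0, 0], [0, 0, 0, 0, 0, 0], [0, 0, 0, 0, 0, 0]], "claw": 0.4}}

```text
clock: 25.65
ee_pos: [0.5432, -0.0325, 0.034]
tool_rot: [0.718, 0.696, 0.0, 0.0]
wrist_force: [0.3, 0.6, -0.2]
finger_gap: 0.698
finger_force: 0.0
```

Request:
{"fn": "apply_moves", "kwargs": {"rows": [[0, 0, -0.5, 0, 0, 0], [0, 0, -1, 0, 0, 0], [0, 0, -1, 0, 0, 0]]}}

```text
clock: 26.02
ee_pos: [0.5457, -0.033, 0.1377]
tool_rot: [0.718, 0.696, 0.002, 0.003]
wrist_force: [0.2, -0.0, -0.4]
finger_gap: 0.698
finger_force: 0.0
```

Request:
{"fn": "apply_moves", "kwargs": {"rows": [[0, -0.5, -0.2, 0, 0, 0], [0, -1, -0.2, 0, 0, 0], [0, -1, -0.2, 0, 0, 0]]}}

```text
clock: 26.4
ee_pos: [0.439, -0.0287, 0.153]
tool_rot: [0.718, 0.696, -0.001, -0.002]
wrist_force: [1.0, -0.6, 0.0]
finger_gap: 0.698
finger_force: 0.0
```

```bash
python3 look.py j >/dev/null;  python3 - <<'E'
from geo import *
for c in('top','scene'):
    f=load(c,'j'); 
    for z in(.054,): [print(c,z,l) for l in lids(f,z) if l[0][2]<55]
    print(c,[c_.reshape(-1,2).mean(0).round(1) for c_ in blobs(mask(f,[105,150,60],[125,255,255]),5)])
a=cv2.imread('pics/top_j.png');b=cv2.imread('pics/scene_j.png')
A=cv2.resize(a[80:220,260:400],None,fx=2.8,fy=2.8,interpolation=2);B=cv2.resize(b[150:290,200:340],None,fx=2.8,fy=2.8,interpolation=2)
cv2.imwrite('pics/c5.png',np.hstack([A,B]))
E
```

```text
top 0.054 ([545.0, 85.0, 35.0, 43.0], -1.8, [293.0, 189.0])
top [array([ 22.1, 378.3]), array([ 30.7, 217.2]), array([278.3, 155.1]), array([370. ,  80.2])]
scene 0.054 ([549.0, 83.0, 33.0, 48.0], -1.9, [332.0, 247.0])
scene 0.054 ([547.0, 25.0, 34.0, 47.0], -1.4, [316.0, 231.0])
scene 0.054 ([545.0, -32.0, 35.0, 49.0], -1.4, [301.0, 217.0])
scene [array([309.5, 268.9]), array([137.2, 275.4])]
```

View pics/c5.png

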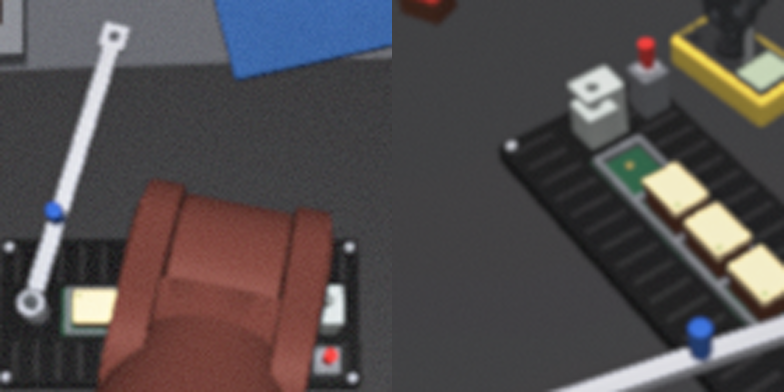

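Request:
{"fn": "apply_moves", "kwargs": {"rows": [[0.5, 0.4, 0, 0, 0, 0], [1, 0.8, 0, 0, 0, 0], [1, 0.8, 0, 0, 0, 0]], "claw": 0}}

```text
clock: 26.88
ee_pos: [0.5295, 0.0709, 0.1531]
tool_rot: [0.717, 0.697, 0.001, 0.0]
wrist_force: [-0.3, -0.0, 0.9]
finger_gap: 0.495
finger_force: 0.0
```

```bash
python3 go.py 636.5 119.6 125 -1.9
```

```text
ee [529.5  70.9 153.1] shift [0.516 1.056 0.283] turn [ 0.0003 -0.0001  0.001 ] t 26.88
```

Request:
{"fn": "apply_moves", "kwargs": {"rows": [[0.25, 0.5, 0, 0, 0, 0], [0.516, 1, 0.1, 0, 0, 0], [0.516, 1, 0.28, 0, 0, 0], [0.516, 1, 0.28, 0, 0, 0]]}}

```text
clock: 27.38
ee_pos: [0.6268, 0.1163, 0.1234]
tool_rot: [0.718, 0.696, -0.002, -0.001]
wrist_force: [-0.3, -1.2, 0.2]
finger_gap: 0.499
finger_force: 0.0
```

```bash
python3 go.py 636.5 119.6 77 -1.9
```

```text
ee [626.8 116.3 123.4] shift [0.036 0.098 0.464] turn [-0.0006  0.0001  0.0004] t 27.38
```

Request:
{"fn": "apply_moves", "kwargs": {"rows": [[0.03, 0.08, 0, 0, 0, 0], [0.03, 0.08, 0.2, 0, 0, 0], [0.03, 0.08, 0.45, 0, 0, 0], [0.03, 0.08, 0.45, 0, 0, 0]]}}

```text
clock: 27.88
ee_pos: [0.635, 0.119, 0.0803]
tool_rot: [0.718, 0.696, -0.001, -0.001]
wrist_force: [-0.5, -0.4, 0.4]
finger_gap: 0.502
finger_force: 0.0
```

Request:
{"fn": "apply_moves", "kwargs": {"rows": [[0, 0, 0, 0, 0, 0], [0, 0, 0, 0, 0, 0], [0, 0, 0, 0, 0, 0], [0, 0, 0, 0, 0, 0]], "claw": -1, "grip_force": 20}}

```text
clock: 28.38
ee_pos: [0.6371, 0.1193, 0.0825]
tool_rot: [0.718, 0.696, 0.001, 0.001]
wrist_force: [0.4, -2.1, 6.4]
finger_gap: 0.2
finger_force: 20.9
```

```bash
cat > arc.py <<'E'
import numpy as np
from plant import bot
from scipy.spatial.transform import Rotation as R
s=bot.state(); p=s['ee_pos']*1000; Rt=R.from_quat(s['tool_rot']); piv=np.array([549.5,147.1])
v=p[:2]-piv; r=np.hypot(*v); a=np.degrees(np.arctan2(v[1],v[0])); print('ee',p.round(1),'r',r.round(1),'a',a.round(1),'wf',s['wrist_force'].round(1))
prev=0
for b in np.arange(a-8,-91.9-8,-8):
    b=max(b,-91.9); q=piv+92*np.array([np.cos(np.radians(b)),np.sin(np.radians(b))])
    d=Rt.inv().apply(np.r_[q-p[:2],0])/100; print(round(b,1),q.round(1),d.round(3))
E
python3 arc.py
```

```text
ee [637.1 119.3  82.5] r 91.9 a -17.6 wf [ 0.4 -2.1  6.4]
-25.6 [632.4 107.3] [-0.121 -0.043 -0.   ]
-33.6 [626.1  96.1] [-0.234 -0.103 -0.   ]
-41.6 [618.3  86. ] [-0.338 -0.178 -0.001]
-49.6 [609.1  77. ] [-0.431 -0.267 -0.001]
-57.6 [598.8  69.4] [-0.51  -0.368 -0.001]
-65.6 [587.5  63.3] [-0.575 -0.479 -0.002]
-73.6 [575.4  58.8] [-0.623 -0.598 -0.002]
-81.6 [562.9  56.1] [-0.654 -0.722 -0.002]
-89.6 [550.1  55.1] [-0.668 -0.85  -0.003]
-91.9 [546.4  55.2] [-0.669 -0.886 -0.003]
```

Radius 91.9 mm agrees with 92. Swing.

Request:
{"fn": "apply_moves", "kwargs": {"rows": [[-0.121, -0.043, 0, 0, 0, 0], [-0.234, -0.103, 0, 0, 0, 0], [-0.338, -0.178, 0, 0, 0, 0], [-0.431, -0.267, 0, 0, 0, 0], [-0.431, -0.267, 0, 0, 0, 0]]}}

```text
clock: 29.0
ee_pos: [0.6101, 0.074, 0.0826]
tool_rot: [0.719, 0.695, 0.0, 0.003]
wrist_force: [6.1, -10.3, 3.5]
finger_gap: 0.202
finger_force: 20.8
```

```bash
python3 arc.py
```

```text
ee [610.1  74.   82.6] r 94.9 a -50.3 wf [  6.1 -10.3   3.5]
-58.3 [597.8  68.8] [-0.056 -0.121 -0.   ]
-66.3 [586.4  62.8] [-0.12  -0.233 -0.001]
-74.3 [574.3  58.5] [-0.167 -0.352 -0.001]
-82.3 [561.8  55.9] [-0.197 -0.477 -0.002]
-90.3 [549.   55.1] [-0.209 -0.605 -0.003]
-91.9 [546.4  55.2] [-0.21  -0.63  -0.003]
```

```bash
sed -i 's/549.5,147.1/548.8,144.0/' arc.py; python3 arc.py
```

```text
ee [610.1  74.   82.6] r 93.0 a -48.8 wf [  6.1 -10.3   3.5]
-56.8 [599.2  67. ] [-0.073 -0.107 -0.   ]
-64.8 [588.   60.8] [-0.14  -0.217 -0.001]
-72.8 [576.   56.1] [-0.19  -0.335 -0.001]
-80.8 [563.5  53.2] [-0.224 -0.459 -0.002]
-88.8 [550.7  52. ] [-0.239 -0.586 -0.002]
-91.9 [545.7  52.1] [-0.241 -0.636 -0.003]
```

Request:
{"fn": "apply_moves", "kwargs": {"rows": [[-0.09, -0.1, 0, 0, 0, 0], [-0.16, -0.21, 0, 0, 0, 0], [-0.215, -0.33, 0, 0, 0, 0], [-0.25, -0.45, 0, 0, 0, 0], [-0.25, -0.45, 0, 0, 0, 0]]}}

```text
clock: 29.62
ee_pos: [0.5623, 0.0517, 0.0824]
tool_rot: [0.718, 0.696, -0.0, 0.002]
wrist_force: [-0.4, -7.0, 8.7]
finger_gap: 0.198
finger_force: 21.5
```

```bash
python3 arc.py
```

```text
ee [562.3  51.7  82.4] r 93.3 a -81.7 wf [-0.4 -7.   8.7]
-89.7 [549.3  52. ] [-0.001 -0.13  -0.   ]
-91.9 [545.7  52.1] [-0.002 -0.165 -0.   ]
```

Continue to the stop, easing y slightly.

Request:
{"fn": "apply_moves", "kwargs": {"rows": [[-0.02, -0.06, 0, 0, 0, 0], [-0.02, -0.12, 0, 0, 0, 0], [-0.02, -0.15, 0, 0, 0, 0], [-0.02, -0.15, 0, 0, 0, 0]]}}

```text
clock: 30.12
ee_pos: [0.5479, 0.0509, 0.0822]
tool_rot: [0.718, 0.696, 0.0, 0.002]
wrist_force: [0.7, -3.5, 8.4]
finger_gap: 0.198
finger_force: 21.6
```

Request:
{"fn": "apply_moves", "kwargs": {"rows": [[0, -0.02, 0, 0, 0, 0], [0, -0.03, 0, 0, 0, 0], [0, -0.03, 0, 0, 0, 0]]}}

```text
clock: 30.5
ee_pos: [0.5461, 0.0508, 0.0822]
tool_rot: [0.718, 0.696, 0.001, 0.002]
wrist_force: [5.0, -4.5, 4.0]
finger_gap: 0.197
finger_force: 21.2
```

Request:
{"fn": "apply_moves", "kwargs": {"rows": [[0, -0.015, 0, 0, 0, 0], [0, -0.03, 0, 0, 0, 0], [0, -0.03, 0, 0, 0, 0]]}}

```text
clock: 30.88
ee_pos: [0.546, 0.0508, 0.0824]
tool_rot: [0.718, 0.696, 0.003, 0.004]
wrist_force: [15.9, -2.9, -7.4]
finger_gap: 0.197
finger_force: 20.7
```

```bash
python3 look.py k | grep -o "wrist.*ft"; python3 - <<'E'
from geo import *
a=cv2.imread('pics/top_k.png');b=cv2.imread('pics/scene_k.png')
A=cv2.resize(a[150:230,320:400],None,fx=5,fy=5,interpolation=2);B=cv2.resize(b[150:230,240:320],None,fx=5,fy=5,interpolation=2)
cv2.imwrite('pics/c6.png',np.hstack([A,B]))
E
```

```text
wrist_force': array([15.915, -4.206, -6.173]), 'ft
```

View pics/c6.png

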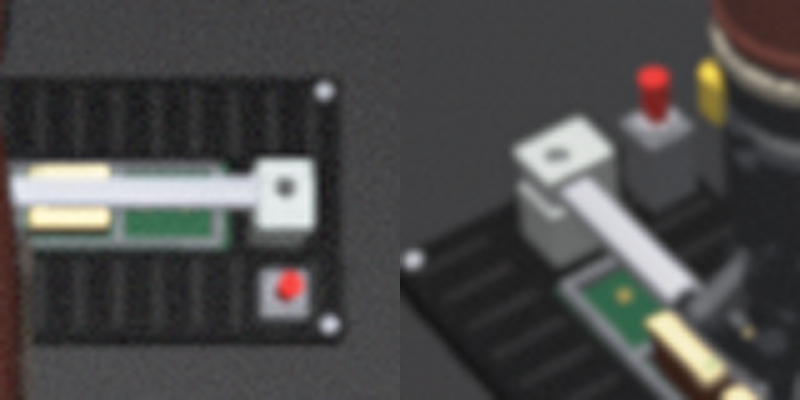

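Request:
{"fn": "apply_moves", "kwargs": {"rows": [[0, 0.035, 0, 0, 0, 0], [0, 0.035, 0, 0, 0, 0]]}}

```text
clock: 31.22
ee_pos: [0.5461, 0.0508, 0.0822]
tool_rot: [0.718, 0.696, 0.001, 0.002]
wrist_force: [2.8, -4.4, 7.1]
finger_gap: 0.2
finger_force: 21.6
```

Request:
{"fn": "apply_moves", "kwargs": {"rows": [[0, 0, 0, 0, 0, 0], [0, 0, 0, 0, 0, 0], [0, 0, 0, 0, 0, 0]], "claw": -0.2}}

```text
clock: 31.6
ee_pos: [0.544, 0.0521, 0.0806]
tool_rot: [0.718, 0.696, -0.0, -0.0]
wrist_force: [-0.0, 1.2, -0.3]
finger_gap: 0.401
finger_force: 0.0
```

Request:
{"fn": "apply_moves", "kwargs": {"rows": [[0, 0, -0.3, 0, 0, 0], [0, 0, -0.6, 0, 0, 0], [-0.5, -0.3, -0.6, 0, 0, 0], [-1, -0.6, -0.6, 0, 0, 0], [-1, -0.6, -0.6, 0, 0, 0]]}}

```text
clock: 32.22
ee_pos: [0.4793, -0.0484, 0.1408]
tool_rot: [0.719, 0.695, -0.001, -0.0]
wrist_force: [0.6, 0.2, 0.8]
finger_gap: 0.397
finger_force: 0.0
```

```bash
python3 go.py 481.5 -150.5 120 -1.9
```

```text
ee [479.3 -48.4 140.8] shift [-1.02   0.058  0.208] turn [-0.0002  0.0001 -0.0002] t 32.23
```

Request:
{"fn": "apply_moves", "kwargs": {"rows": [[-0.5, 0.05, 0, 0, 0, 0], [-1, 0.05, 0.1, 0, 0, 0], [-1, 0.05, 0.2, 0, 0, 0], [-1, 0.05, 0.2, 0, 0, 0], [-1, 0.05, 0.2, 0, 0, 0]]}}

```text
clock: 32.85
ee_pos: [0.4835, -0.145, 0.1209]
tool_rot: [0.717, 0.697, 0.0, -0.0]
wrist_force: [0.2, 0.3, -0.3]
finger_gap: 0.4
finger_force: 0.0
```

```bash
python3 look.py l >/dev/null; python3 go.py 481.5 -150.5 75 -1.9; python3 - <<'E'
from geo import *
b=cv2.imread('pics/scene_l.png');a=cv2.imread('pics/top_l.png')
A=cv2.resize(a[150:230,320:400],None,fx=5,fy=5,interpolation=2);B=cv2.resize(b[120:200,250:330],None,fx=5,fy=5,interpolation=2)
cv2.imwrite('pics/c7.png',np.hstack([A,B]))
E
```

```text
ee [ 483.7 -145.3  121.2] shift [-0.053 -0.02   0.462] turn [0.0001 0.     0.0007] t 32.95
```

View pics/c7.png

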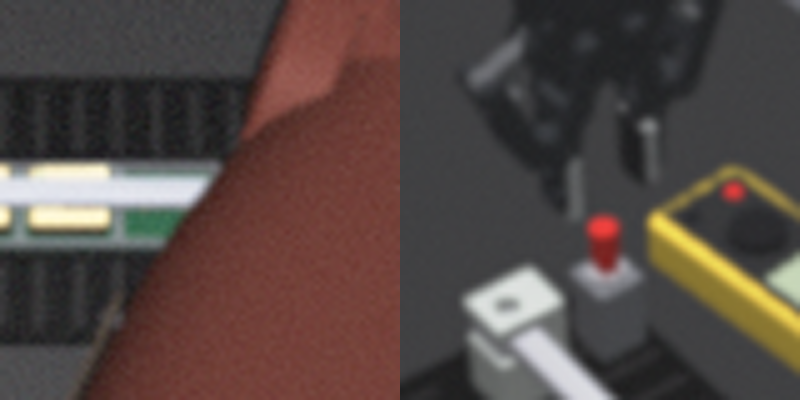

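Request:
{"fn": "apply_moves", "kwargs": {"rows": [[-0.05, -0.02, 0, 0, 0, 0], [-0.05, -0.02, 0.2, 0, 0, 0], [-0.05, -0.02, 0.45, 0, 0, 0], [-0.05, -0.02, 0.45, 0, 0, 0]]}}

```text
clock: 33.45
ee_pos: [0.4799, -0.1506, 0.0748]
tool_rot: [0.718, 0.696, -0.001, -0.001]
wrist_force: [0.2, -0.7, 0.1]
finger_gap: 0.404
finger_force: 0.0
```

```bash
python3 go.py 481.5 -150.5 75 -1.9
```

```text
ee [ 479.9 -150.6   74.8] shift [ 0.002  0.016 -0.002] turn [-0.0004 -0.0002  0.0004] t 33.45
```

Request:
{"fn": "apply_moves", "kwargs": {"rows": [[0, 0.01, 0, 0, 0, 0], [0, 0.01, 0, 0, 0, 0], [0, 0.01, 0, 0, 0, 0], [0, 0.01, 0, 0, 0, 0]], "claw": -1, "grip_force": 25}}

```text
clock: 33.95
ee_pos: [0.4828, -0.1515, 0.0766]
tool_rot: [0.718, 0.696, 0.0, 0.001]
wrist_force: [0.8, -0.0, 6.5]
finger_gap: 0.15
finger_force: 26.1
```

```bash
python3 look.py m | grep -o "'ee_pos.*";python3 go.py 481.5 -150.5 75 -1.9
```

```text
'ee_pos': array([ 0.483, -0.152,  0.077]), 'tool_rot': array([0.718, 0.696, 0.   , 0.001]), 'wrist_force': array([0.119, 0.415, 6.381]), 'ft_torque': array([ 0.055,  0.032, -0.003]), 'finger_force': np.float64(26.106), 'finger_gap': np.float64(0.151)}
ee [ 482.8 -151.5   76.6] shift [ 0.01  -0.014  0.016] turn [0.0002 0.0001 0.0004] t 34.05
```

Request:
{"fn": "apply_moves", "kwargs": {"rows": [[0, 0, -0.2, 0, 0, 0], [0, 0, -0.4, 0, 0, 0], [0, 0, -0.65, 0, 0, 0], [0, 0, -0.65, 0, 0, 0], [0, 0, -0.65, 0, 0, 0]]}}

```text
clock: 34.67
ee_pos: [0.4818, -0.151, 0.1402]
tool_rot: [0.718, 0.696, -0.0, -0.0]
wrist_force: [0.2, 0.2, -0.4]
finger_gap: 0.151
finger_force: 25.6
```

Request:
{"fn": "apply_moves", "kwargs": {"rows": [[0, 0.3, 0, 0, 0, 0], [0, 0.58, 0, 0, 0, 0], [0, 0.58, 0, 0, 0, 0], [0, 0.58, 0, 0, 0, 0], [0, 0.58, 0, 0, 0, 0]]}}

```text
clock: 35.3
ee_pos: [0.5392, -0.1528, 0.1404]
tool_rot: [0.718, 0.696, -0.0, -0.001]
wrist_force: [-0.3, -0.0, -0.6]
finger_gap: 0.152
finger_force: 25.6
```

```bash
python3 look.py n | grep -o "wrist.*ft"; python3 go.py 540.8 -153.4 130 -1.9; python3 - <<'E'
from geo import *
b=cv2.imread('pics/scene_n.png')
cv2.imwrite('pics/c8.png',cv2.resize(b[110:200,230:330],None,fx=6,fy=6,interpolation=2))
E
```

```text
wrist_force': array([ 0.03,  0.11, -1.04]), 'ft
ee [ 539.5 -152.9  140.8] shift [-0.004  0.013  0.108] turn [-0.0001 -0.      0.0004] t 35.4
```

View pics/c8.png

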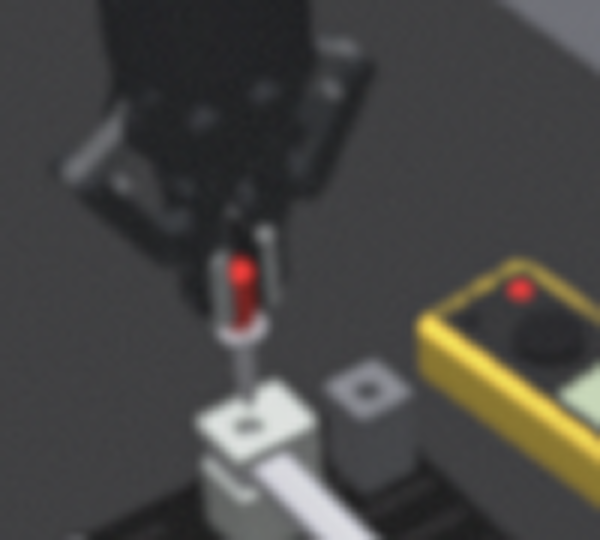

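Request:
{"fn": "apply_moves", "kwargs": {"rows": [[0, 0.01, 0.05, 0, 0, 0], [0, 0.01, 0.1, 0, 0, 0], [0, 0.01, 0.15, 0, 0, 0], [0, 0.01, 0.2, 0, 0, 0], [0, 0.01, 0.2, 0, 0, 0]]}}

```text
clock: 36.02
ee_pos: [0.5408, -0.1529, 0.1203]
tool_rot: [0.718, 0.696, -0.0, -0.0]
wrist_force: [-0.7, -0.0, -0.2]
finger_gap: 0.15
finger_force: 25.6
```

Request:
{"fn": "apply_moves", "kwargs": {"rows": [[0, 0, 0.03, 0, 0, 0], [0, 0, 0.06, 0, 0, 0], [0, 0, 0.1, 0, 0, 0], [0, 0, 0.1, 0, 0, 0]]}}

```text
clock: 36.52
ee_pos: [0.5409, -0.1529, 0.1104]
tool_rot: [0.718, 0.696, -0.0, -0.0]
wrist_force: [-0.1, -0.0, -1.0]
finger_gap: 0.148
finger_force: 25.6
```

Request:
{"fn": "apply_moves", "kwargs": {"rows": [[0, 0, 0.05, 0, 0, 0], [0, 0, 0.1, 0, 0, 0], [0, 0, 0.15, 0, 0, 0], [0, 0, 0.18, 0, 0, 0], [0, 0, 0.18, 0, 0, 0]]}}

```text
clock: 37.15
ee_pos: [0.541, -0.1529, 0.0925]
tool_rot: [0.718, 0.696, -0.0, -0.0]
wrist_force: [-0.0, -0.8, -0.5]
finger_gap: 0.148
finger_force: 25.6
```

Request:
{"fn": "apply_moves", "kwargs": {"rows": [[0, 0, 0.02, 0, 0, 0], [0, 0, 0.04, 0, 0, 0], [0, 0, 0.04, 0, 0, 0]]}}

```text
clock: 37.52
ee_pos: [0.5413, -0.1531, 0.09]
tool_rot: [0.718, 0.696, 0.0, 0.001]
wrist_force: [-3.6, 1.9, 13.1]
finger_gap: 0.148
finger_force: 27.0
```

Request:
{"fn": "apply_moves", "kwargs": {"rows": [[0, 0, 0, 0, 0, 0], [0, 0, 0, 0, 0, 0], [0, 0, 0, 0, 0, 0]], "claw": -0.3}}

```text
clock: 37.9
ee_pos: [0.5411, -0.153, 0.0886]
tool_rot: [0.718, 0.696, -0.0, -0.0]
wrist_force: [-0.5, 0.2, 0.1]
finger_gap: 0.348
finger_force: 0.0
```

Request:
{"fn": "apply_moves", "kwargs": {"rows": [[0, 0, -0.4, 0, 0, 0], [0, 0, -0.8, 0, 0, 0], [0.3, -0.5, -0.8, 0, 0, 0], [0.5, -1, -0.8, 0, 0, 0], [0.5, -1, -0.8, 0, 0, 0]]}}

```text
clock: 38.52
ee_pos: [0.4388, -0.098, 0.1684]
tool_rot: [0.718, 0.696, -0.001, -0.002]
wrist_force: [0.5, -0.6, 1.4]
finger_gap: 0.35
finger_force: 0.0
```

Request:
{"fn": "apply_moves", "kwargs": {"rows": [[0.5, 0, 0, 0, 0, 0], [1, 0, 0, 0, 0, 0]]}}

```text
clock: 38.78
ee_pos: [0.4468, 0.0006, 0.1691]
tool_rot: [0.719, 0.696, 0.0, 0.001]
wrist_force: [1.2, 0.2, -0.4]
finger_gap: 0.35
finger_force: 0.0
```

Request:
{"fn": "apply_moves", "kwargs": {"rows": [[0.5, 0, 0, 0, 0, 0], [1, 0, 0, 0, 0, 0]]}}

```text
clock: 39.02
ee_pos: [0.4498, 0.1015, 0.169]
tool_rot: [0.718, 0.696, 0.0, 0.0]
wrist_force: [1.1, 0.1, 0.0]
finger_gap: 0.357
finger_force: 0.0
```

Request:
{"fn": "apply_moves", "kwargs": {"rows": [[0.5, 0, 0, 0, 0, 0], [1, 0, 0, 0, 0, 0]], "claw": 0}}

```text
clock: 39.28
ee_pos: [0.4528, 0.2018, 0.1689]
tool_rot: [0.718, 0.696, 0.0, 0.0]
wrist_force: [1.2, -0.2, -0.2]
finger_gap: 0.498
finger_force: 0.0
```

```bash
python3 look.py o >/dev/null; python3 go.py 392.5 353.3 130 -2.9; python3 - <<'E'
from geo import *
b=cv2.imread('pics/scene_o.png');a=cv2.imread('pics/top_o.png')
A=cv2.resize(a[150:230,250:400],None,fx=2.6,fy=4,interpolation=2)[:,:400];B=cv2.resize(b[140:240,240:340],(400,400),interpolation=2)
cv2.imwrite('pics/c9.png',np.hstack([A[:320],B[:320]]))
E
```

```text
ee [452.7 204.  168.8] shift [ 1.476 -0.642  0.39 ] turn [ 0.0002 -0.0003  0.0039] t 39.38
```

View pics/c9.png

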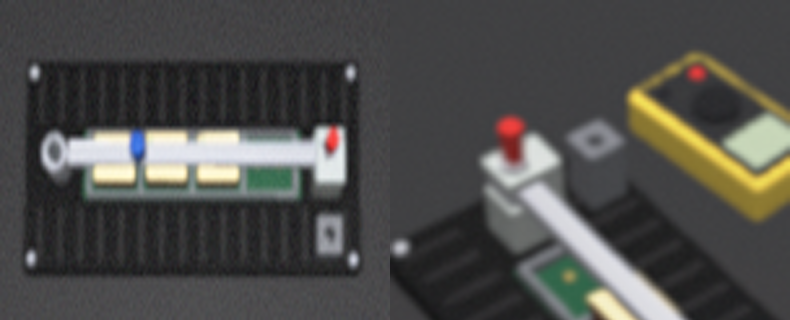

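Bar is closed over three modules and pinned home. Now the fader.

Request:
{"fn": "apply_moves", "kwargs": {"rows": [[0.5, -0.3, 0, 0, 0, 0.003], [0.95, -0.6, 0, 0, 0, 0.003], [0.95, -0.6, 0, 0, 0, 0.003]]}}

```text
clock: 39.75
ee_pos: [0.3937, 0.2989, 0.1687]
tool_rot: [0.723, 0.691, 0.0, -0.0]
wrist_force: [0.4, 1.0, -0.8]
finger_gap: 0.501
finger_force: 0.0
```

```bash
python3 go.py 393 352.5 112 -2.9
```

```text
ee [393.7 298.9 168.7] shift [ 0.535 -0.031  0.568] turn [-0.     -0.0001  0.0008] t 39.75
```

Request:
{"fn": "apply_moves", "kwargs": {"rows": [[0.5, -0.03, 0, 0, 0, 0.001], [0.53, -0.03, 0.3, 0, 0, 0.001], [0.53, -0.03, 0.57, 0, 0, 0.001], [0.53, -0.03, 0.57, 0, 0, 0.001]]}}

```text
clock: 40.25
ee_pos: [0.3942, 0.3483, 0.1102]
tool_rot: [0.727, 0.687, -0.002, -0.0]
wrist_force: [-0.4, 0.5, 0.6]
finger_gap: 0.497
finger_force: 0.0
```

```bash
python3 go.py 393 352.5 73 -2.9
```

```text
ee [394.2 348.3 110.2] shift [ 0.042 -0.013  0.372] turn [-0.0004  0.0004 -0.001 ] t 40.25
```

Request:
{"fn": "apply_moves", "kwargs": {"rows": [[0.03, -0.01, 0.15, 0, 0, -0.001], [0.03, -0.01, 0.37, 0, 0, -0.001], [0.03, -0.01, 0.37, 0, 0, -0.001]]}}

```text
clock: 40.62
ee_pos: [0.3933, 0.3523, 0.0741]
tool_rot: [0.724, 0.689, -0.001, -0.0]
wrist_force: [0.2, -0.3, -0.4]
finger_gap: 0.496
finger_force: 0.0
```

Request:
{"fn": "apply_moves", "kwargs": {"rows": [[0, 0, 0, 0, 0, 0], [0, 0, 0, 0, 0, 0], [0, 0, 0, 0, 0, 0], [0, 0, 0, 0, 0, 0]], "claw": -1, "grip_force": 20}}

```text
clock: 41.12
ee_pos: [0.3943, 0.3532, 0.0758]
tool_rot: [0.724, 0.689, 0.001, 0.0]
wrist_force: [-0.3, -1.6, 6.3]
finger_gap: 0.207
finger_force: 24.6
```

```bash
python3 go.py 464.8 349.2 73 -2.9
```

```text
ee [394.3 353.2  75.8] shift [-0.005  0.706  0.029] turn [ 0.0002 -0.0002  0.0002] t 41.12
```

Request:
{"fn": "apply_moves", "kwargs": {"rows": [[0, 0.2, 0, 0, 0, 0], [0, 0.4, 0, 0, 0, 0], [0, 0.6, 0, 0, 0, 0], [0, 0.704, 0, 0, 0, 0], [0, 0.704, 0, 0, 0, 0]]}}

```text
clock: 41.75
ee_pos: [0.4658, 0.3493, 0.0759]
tool_rot: [0.725, 0.689, 0.001, 0.001]
wrist_force: [1.5, -1.4, 6.2]
finger_gap: 0.21
finger_force: 24.6
```

Request:
{"fn": "apply_moves", "kwargs": {"rows": [[0, 0, 0, 0, 0, 0], [0, 0, 0, 0, 0, 0]]}}

```text
clock: 42.0
ee_pos: [0.4651, 0.3493, 0.0759]
tool_rot: [0.725, 0.689, 0.001, 0.001]
wrist_force: [1.4, -2.4, 5.0]
finger_gap: 0.203
finger_force: 24.5
```

```bash
python3 go.py 464.7 349.6 75 -2.9
```

```text
ee [465.1 349.3  75.9] shift [ 0.003 -0.004  0.009] turn [ 0.0004 -0.      0.0001] t 42.0
```

Within 0.5 mm. Release, retreat and check.

Request:
{"fn": "apply_moves", "kwargs": {"rows": [[0, -0.004, 0, 0, 0, 0], [0, -0.004, 0, 0, 0, 0], [0, -0.004, 0, 0, 0, 0]]}}

```text
clock: 42.38
ee_pos: [0.4646, 0.3494, 0.0759]
tool_rot: [0.725, 0.689, 0.001, 0.001]
wrist_force: [1.4, -3.3, 6.3]
finger_gap: 0.202
finger_force: 24.5
```

Request:
{"fn": "apply_moves", "kwargs": {"rows": [[0, 0, 0, 0, 0, 0], [0, 0, 0, 0, 0, 0], [0, 0, 0, 0, 0, 0]], "claw": -0.3}}

```text
clock: 42.75
ee_pos: [0.4634, 0.3494, 0.0747]
tool_rot: [0.724, 0.689, -0.0, -0.0]
wrist_force: [0.4, 0.3, 0.7]
finger_gap: 0.35
finger_force: 0.0
```

Request:
{"fn": "apply_moves", "kwargs": {"rows": [[0, 0, -0.4, 0, 0, 0], [0, 0, -0.9, 0, 0, 0], [-0.5, -0.3, -0.9, 0, 0, 0], [-1, -0.6, -0.9, 0, 0, 0], [-1, -0.6, -0.9, 0, 0, 0]]}}

```text
clock: 43.38
ee_pos: [0.3952, 0.2497, 0.1644]
tool_rot: [0.725, 0.689, -0.002, -0.0]
wrist_force: [0.5, -0.3, -0.0]
finger_gap: 0.348
finger_force: 0.0
```

Request:
{"fn": "apply_moves", "kwargs": {"rows": [[-0.5, 0, 0, 0, 0, 0], [-1, 0, 0, 0, 0, 0]]}}

```text
clock: 43.62
ee_pos: [0.3942, 0.152, 0.165]
tool_rot: [0.724, 0.69, 0.001, 0.0]
wrist_force: [1.0, -0.2, 0.0]
finger_gap: 0.349
finger_force: 0.0
```

Request:
{"fn": "apply_moves", "kwargs": {"rows": [[-0.5, 0, 0, 0, 0, 0], [-1, 0, 0, 0, 0, 0], [-1, 0, 0, 0, 0, 0]]}}

```text
clock: 44.0
ee_pos: [0.3895, 0.0503, 0.1651]
tool_rot: [0.726, 0.688, 0.0, 0.0]
wrist_force: [-0.0, 0.2, -0.0]
finger_gap: 0.354
finger_force: 0.0
```

```bash
python3 look.py p >/dev/null; python3 - <<'E'
from geo import *
b=cv2.imread('pics/scene_p.png');a=cv2.imread('pics/top_p.png')
A=cv2.resize(a[165:265,160:240],None,fx=5,fy=5,interpolation=2);B=cv2.resize(b[230:330,430:510],None,fx=5,fy=5,interpolation=2)
cv2.imwrite('pics/c10.png',np.hstack([A,B]))
# cap line positions (top at .091) relative to the off picture, along supply x
d=np.array([np.cos(np.radians(-2.9)),np.sin(np.radians(-2.9))])
for c in('top','scene'):
    r=[]
    for n,x in(('c',392.8),('p',464.7)):
        f=load(c,n); p0=proj(f,[[x/1000,(351 if n=='c' else 347.5)/1000,.091]])[0]
        p=bright(f,p0,5,40); r.append(plane(f,[p],.091)[0,:2])
    print(c,np.round(r,4).tolist(),(r[1]-r[0])@d)
E
```

```text
top [[0.3925, 0.3538], [0.4638, 0.3515]] 0.07128539374569667
scene [[0.3941, 0.3515], [0.4654, 0.3468]] 0.07146996069102518
```

View pics/c10.png

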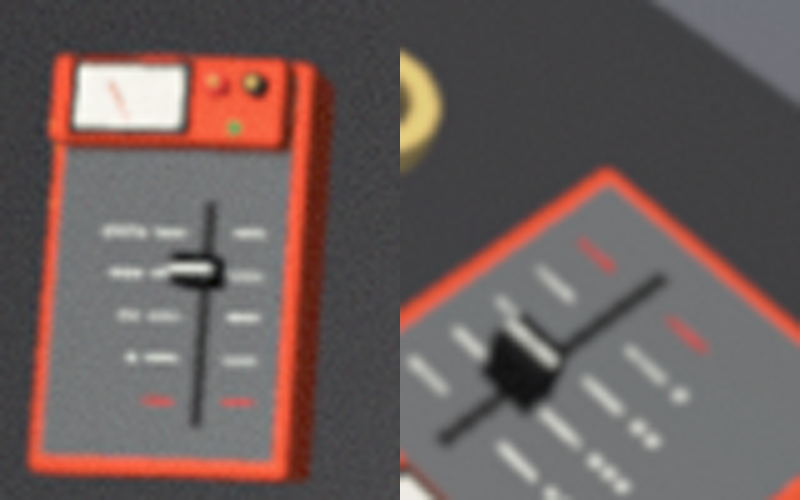

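```bash
python3 - <<'E'
from geo import *
for n in 'ap':
    f=load('scene',n); m=mask(f,[174,150,120],[180,255,255])|mask(f,[0,150,120],[4,255,255])
    print(n,[c.reshape(-1,2).mean(0).round(1).tolist() for c in blobs(m,20)])
from plant import bot
print(bot.job_done())
E
```

```text
a [[412.8, 324.2], [509.7, 296.4], [290.3, 167.3], [636.0, 145.1], [211.2, 144.3]]
p [[413.1, 324.0], [505.0, 292.4], [269.9, 173.8], [636.0, 145.7], [211.2, 144.3]]
the job is handed in; nothing more can be done
None
```

The job is handed in: the fader went to off first, the three cream-lidded modules are in nests 1–3, the bar is closed and pinned home, and the fader then went to line 3 (measured about 71.4 mm against 72 mm); the red-lidded reject reads as unmoved, and I made no separate before-and-after measurement of the multimeter or tape.

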